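# Set a scored glass exhibit on the breaking rail

## Robot

A 7-joint arm with a two-finger parallel gripper is mounted at the origin on a cart in front of the work surface, level with it; the furniture and walls round the work are solid. World frame = base frame: x ahead of the robot, y to its left, z up, the work surface at z = 0. Lengths are in m, angles in rad, forces in N, time in s.
With the tool pointing down it reaches from about 0.425 to 0.875 m from the base axis. Payload 4.7 kg.
Tool frame: the origin (TCP) lies midway between the tips of the shut fingers; the grasp point (between the pads) lies 19 mm behind it (manip.grip_point_offset is the distance from the TCP to the grasp point, in m); z points along the fingers, x is the direction in which the jaws open and shut, and the axes are right-handed (so a half turn about z gives the same grasp; the last joint's range is limited). The gripper opens to 87 mm and grips with 3 to 60 N. Pads are 19 mm wide; open, the fingers measure 117 mm over their backs; the gripper's body (75 mm by 190 mm) begins 51 mm behind the grasp point.
Start: joints at [-1.268, 0.321, -0.07, 1.45, 0.023, 1.371, -0.057], TCP at [0.185, 0.623, 0.223] pointing down, gripper open.
Joint ranges: [-2.86, 2.86], [-0.3, 2.09], [-1.38, 1.24], [0.06, 2.45], [-1.56, 4.7], [0.09, 2.05], [-2.69, 2.69]. Speed limits (rad/s): [2.57, 2.57, 3.14, 3.14, 3.14, 3.14, 3.14].

## Interface

Orientations are given as a unit quaternion [x, y, z, w].
In Python, from cell import telemetry, cams, sign_off, manip gives the robot as it stands.
- The arm moves only by the tool arm_command, never from a script. Its argument "moves" is a list of rows, each a list of 3 entries, a list of its own where there are three numbers: the shift along the tool's x, y, z in cm, then the turn, a rotation vector about the tool's x, y, z in degrees, then the finger opening in cm, from 0 to 8.7. A call has 1 to 8 rows; each row is the pose to reach, as a shift and turn from the pose measured when the call began, along the tool's axes at that moment; what a row does not reach only later rows make up. A row lasts 1/8 s, in which the tool goes at most 62.5 mm and 10.7 degrees, less where a joint would pass 70% of its speed; a pose out of reach is approached as far as the arm can. A call with a gripper value outside its range is refused whole. The fingers move at their own pace and stop on an object; "force" is the grip in N (left out, the last holds). Time passes only in rows, so rows that repeat a pose let the fingers close. It gives the time, the measured TCP pose, the force and the opening at its end, in the units of the state.
- telemetry.read_state(): the state, without advancing time (a new reading comes with each control period).
- cams.read_camera(name): name is "side" or "top" or "wrist"; returns a dict with "frame" (420x560x3 uint8, blue, green, red), "fovy" (degrees; the focal length in pixels is half the picture's height over the tangent of half this angle, whatever the lens; pixels are square), "cx", "cy" (the principal point, pixels), "rvec" (rotation vector, rad) and "tvec" (3), from world to camera coordinates, as OpenCV has them; the wrist camera has in their place "tool_from_camera" (4x4, takes a point from camera to tool coordinates, whose origin is the TCP and whose axes are the tool frame's). Camera axes: x right, y down, z forward; pixel columns grow to the right and rows downward; lengths in m; the calibration is good to about 2 mm. A picture is of the moment at which its call begins: read the wrist's pose just before it. There is no depth.
- sign_off(): hands the job in, once; it reports no verdict.
The state is a dict: "clock": time; "qpos": joint angles; "qd": joint speeds; "joint_torque": joint torques, N m; "position": TCP position; "ee_rot": TCP orientation; "force": force on the tool from outside, world axes, zero at the start; "torque": the same for the moment, N m; "finger_gap": finger opening in m.
Only numpy, scipy, OpenCV 4.12 (cv2) and the standard library are available. Lean on these libraries where they do the work, as an engineer would, in place of code of your own. Each camera call takes 0.05 s, during which the arm holds its last target.

## Task

The tall frosted glass strip standing in the white rack has been scored for snapping: take it out, turn it down so that its scored, labelled face is uppermost and lay it gently along the rubber-topped rail, at first wholly supported, with the label end away from the rail's steel-tipped breaking end. Then slide it outward along the rail until the score lies straight over that breaking edge, with the short labelled part square on the rail and the long part overhanging. Finish while still gripping the short part and pressing it down on the rail, so that the glass stays level and cannot tip; it must never touch the bench, and the short piece of glass and the other things stay where they are.

Things in the scene. Friction and masses are not known exactly. Their poses are not given: they have to be found in the camera images.
- pane: scored strip of frosted glass, 56 x 6 x 160 mm, 0.14 kg, loose, standing on its short end in either slot of the rack. Origin: centre of its lower end (the free end). x across the 56 mm width, z along the length to the label end (up at the start), y out of the scored, labelled face (at the start to the same side as the rack's y). In the right final place y points up and z opposite to the rail's y
- score (a point): middle of the score, a fine straight dark line across the full width of the strip's scored face, 52 mm from the label end and 108 mm from the free end
- label_end (a point): middle of the scored face's edge at the label end (top end at the start); a blank white paper label 38 x 26 mm is on the scored face between this end and the score
- rack: white plastic plate rack, 96 mm (x) by 104 mm (y) by 36 mm high, fixed to the bench; origin at the centre of its underside. Two slots 25 mm either side of its centre along y, 59 mm by 8 mm, floor 10 mm above the bench, 26 mm deep. The other slot holds the short piece
- offcut: short plain piece of the same frosted glass, 56 x 6 x 70 mm high, loose, standing in the rack's other slot, no score, no label; bystander. Origin: centre of its lower end
- rail: breaking rail, fixed: aluminium bar 40 mm wide (x), 160 mm long (y), flat black rubber top 49 mm above the bench, on a foot plate 100 x 120 x 6 mm with brackets within 42 mm of the centre line, up to 28 mm high. Origin: centre of its underside; y points to the steel-tipped breaking end. The glass stands 8 mm proud of the bar on each side, so fingers can pass down beside it
- rail_edge (a point): middle of the rail's breaking edge, the upper edge of the steel-tipped end of its top, 80 mm from the rail's centre along its y, 49 mm above the bench; axes as the rail's
- weight_50: small brass knobbed weight, 18 mm across, 31 mm high, standing loose on the bench beyond the rail; bystander. Origin: centre of its base
- vial_3: small capped glass vial, 15 mm across, 45 mm high, standing loose on the bench beyond the rail; bystander. Origin: centre of its base
There are look-alikes about, which are no part of the job. There is more than one size of the pane; the one meant has the size given above.

How it is judged:
By the outcome, as a careful person would: the job done as asked, in the order asked, and still so for the second after the job is handed in, while the arm keeps its last pose, push and grip.
It also fails if it takes over 48 s, if anything falls off the work surface, if the arm or the gripper's body presses on something with over 40 N, if the wrist force passes 120 N, or if a joint passes its speed limit or range.

## Working session

There is one attempt and no reset: what is moved stays moved. The work goes in short steps, Python scripts to look and compute and a tool call to move; the robot and the scene stay as the last step left them, time stands still between calls to the robot, and variables do not carry over. Pictures are saved under pics/ and viewed, and the job is handed in when it is done.

Besides the shell and the picture viewer there is one more tool, called after ">>>" by a JSON object that holds its "name" and its "arguments", one argument or row to a line. arm_command: Moves the arm, as the interface text tells. Its arguments: {"type":"object","properties":{"moves":{"type":"array","items":{"type":"array"}},"force":{"type":"number"}},"required":["moves"]}

```bash
ls; mkdir -p pics; python3 - <<'E'
from cell import telemetry, cams, manip
import cv2
s=telemetry.read_state(); print(s)
print(manip.grip_point_offset)
for n in ["side","top","wrist"]:
    c=cams.read_camera(n); cv2.imwrite(f"pics/{n}0.png",c["frame"]); print(n,{k:v for k,v in c.items() if k!="frame"})
E
```

```text
pics
{'clock': 0.0, 'qpos': array([-1.26788243,  0.32183864, -0.07002022,  1.45163708,  0.02264129,
        1.3707836 , -0.05693323]), 'qd': array([ 0.00028359, -0.00031521, -0.00142338, -0.00261544, -0.0005619 ,
       -0.00026011, -0.00040268]), 'joint_torque': array([ 3.05888825e-04, -4.91278481e+01, -4.04152488e-01, -3.12538218e+01,
       -6.41285232e-02,  4.35017352e-02,  1.74202332e-04]), 'position': array([0.18507913, 0.62254004, 0.22146989]), 'ee_rot': array([ 8.01519943e-01,  5.97967303e-01, -7.04740631e-04,  6.23327073e-04]), 'force': array([-0.32832939, -0.28496964, -0.50744699]), 'torque': array([ 0.01865483, -0.06323632, -0.02785782]), 'finger_gap': 0.08701676640643323}
0.0187
side {'fovy': 48.217874406688125, 'cx': 282.3848097207439, 'cy': 208.98958184377832, 'rvec': array([ 0.04901113, -2.69493492,  1.54995677]), 'tvec': array([0.51210556, 0.26059023, 0.66452224])}
top {'fovy': 51.25133776553984, 'cx': 281.7124308789567, 'cy': 211.61928685348786, 'rvec': array([ 2.11583128, -2.17334145,  0.15308972]), 'tvec': array([-0.26879229,  0.57236603,  0.87760035])}
wrist {'fovy': 67.16839566401295, 'cx': 268.6828573638163, 'cy': 213.30025556178043, 'tool_from_camera': array([[ 9.99998497e-01, -1.60750678e-03, -6.49690358e-04,
         7.54614744e-04],
       [ 1.71919007e-03,  9.67905400e-01,  2.51308936e-01,
        -6.83986852e-02],
       [ 2.24857988e-04, -2.51309675e-01,  9.67906709e-01,
        -1.62484941e-01],
       [ 0.00000000e+00,  0.00000000e+00,  0.00000000e+00,
         1.00000000e+00]])}
```

View pics/side0.png

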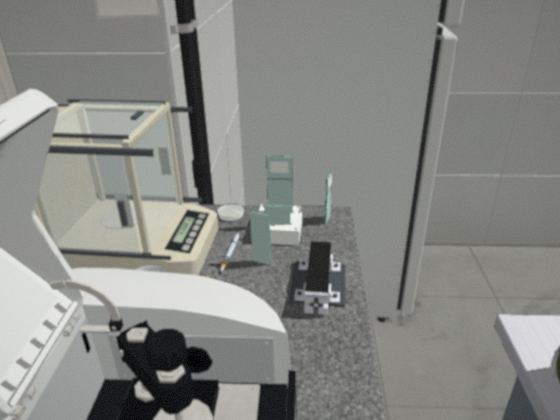

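View pics/top0.png

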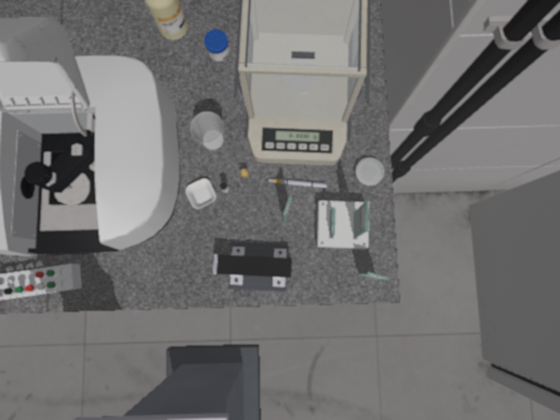

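View pics/wrist0.png

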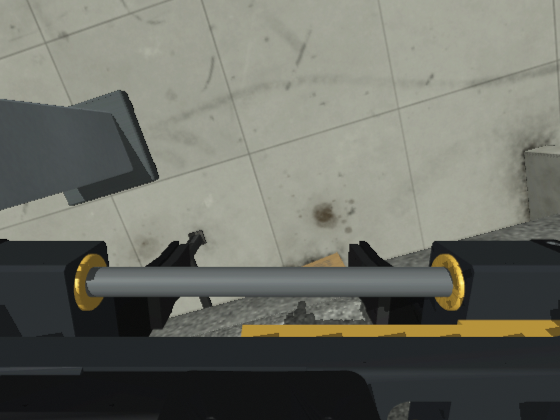

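```bash
cat > h.py <<'E'
import numpy as np, cv2
from scipy.spatial.transform import Rotation as R
from cell import telemetry, cams, manip
def K(c):
    h,w=c["frame"].shape[:2]; f=h/2/np.tan(np.radians(c["fovy"])/2)
    return np.array([[f,0,c["cx"]],[0,f,c["cy"]],[0,0,1]])
def ext(c,s=None):
    if "rvec" in c: return cv2.Rodrigues(np.array(c["rvec"]))[0],np.array(c["tvec"])
    T=np.eye(4);T[:3,:3]=R.from_quat(s["ee_rot"]).as_matrix();T[:3,3]=s["position"]
    M=np.linalg.inv(T@c["tool_from_camera"]); return M[:3,:3],M[:3,3]
def proj(c,P,s=None):
    r,t=ext(c,s); p=(np.atleast_2d(P)@r.T+t)@K(c).T; return p[:,:2]/p[:,2:]
def ray(c,uv,s=None):
    r,t=ext(c,s); uv=np.atleast_2d(uv)
    d=np.c_[uv,np.ones(len(uv))]@np.linalg.inv(K(c)).T@r
    return -r.T@t,d/np.linalg.norm(d,axis=1)[:,None]
def onz(c,uv,z,s=None):
    o,d=ray(c,uv,s); return o+d*((z-o[2])/d[:,2:])
def tri(c1,uv1,c2,uv2,s1=None,s2=None):
    o1,d1=ray(c1,uv1,s1);o2,d2=ray(c2,uv2,s2);d1=d1[0];d2=d2[0]
    A=np.c_[d1,-d2];k=np.linalg.lstsq(A,o2-o1,rcond=None)[0]
    a=o1+k[0]*d1;b=o2+k[1]*d2; return (a+b)/2,np.linalg.norm(a-b)
E
python3 - <<'E'
from h import *
c=cams.read_camera("top"); s=cams.read_camera("side")
for n,q in(("top",c),("side",s)):
    r,t=ext(q); print(n,-r.T@t, r[2])
g=np.array([[x,y,0] for x in(.3,.5,.7) for y in(-.8,-.6,-.4,-.2,0,.2,.4)])
for a,b,d in zip(g,proj(c,g),proj(s,g)): print(a,b.round(),d.round())
cv2.imwrite("pics/t1.png",cv2.resize(c["frame"][150:320,170:410],(780,552),interpolation=cv2.INTER_CUBIC))
cv2.imwrite("pics/s1.png",cv2.resize(s["frame"][140:330,200:400],(600,570),interpolation=cv2.INTER_CUBIC))
E
```

```text
top [ 0.4320067  -0.28474115  0.94990906] [ 1.44729120e-01  7.61422070e-04 -9.89471021e-01]
side [0.48543627 0.46501782 0.56556098] [ 0.04373863 -0.86340865 -0.50260565]
[ 0.3 -0.8  0. ] [530. 333.] [367. 159.]
[ 0.3 -0.6  0. ] [435. 335.] [376. 192.]
[ 0.3 -0.4  0. ] [340. 338.] [388. 235.]
[ 0.3 -0.2  0. ] [245. 340.] [404. 295.]
[0.3 0.  0. ] [150. 343.] [429. 387.]
[0.3 0.2 0. ] [ 55. 345.] [472. 541.]
[0.3 0.4 0. ] [-40. 348.] [558. 856.]
[ 0.5 -0.8  0. ] [520. 238.] [299. 159.]
[ 0.5 -0.6  0. ] [428. 240.] [297. 191.]
[ 0.5 -0.4  0. ] [336. 243.] [296. 234.]
[ 0.5 -0.2  0. ] [244. 245.] [294. 293.]
[0.5 0.  0. ] [152. 247.] [291. 383.]
[0.5 0.2 0. ] [ 60. 250.] [286. 534.]
[0.5 0.4 0. ] [-32. 252.] [276. 837.]
[ 0.7 -0.8  0. ] [511. 148.] [231. 158.]
[ 0.7 -0.6  0. ] [422. 151.] [220. 190.]
[ 0.7 -0.4  0. ] [332. 153.] [206. 232.]
[ 0.7 -0.2  0. ] [243. 156.] [186. 291.]
[0.7 0.  0. ] [153. 158.] [156. 380.]
[0.7 0.2 0. ] [ 64. 160.] [106. 526.]
[0.7 0.4 0. ] [-26. 163.] [  8. 818.]
```

View pics/t1.png

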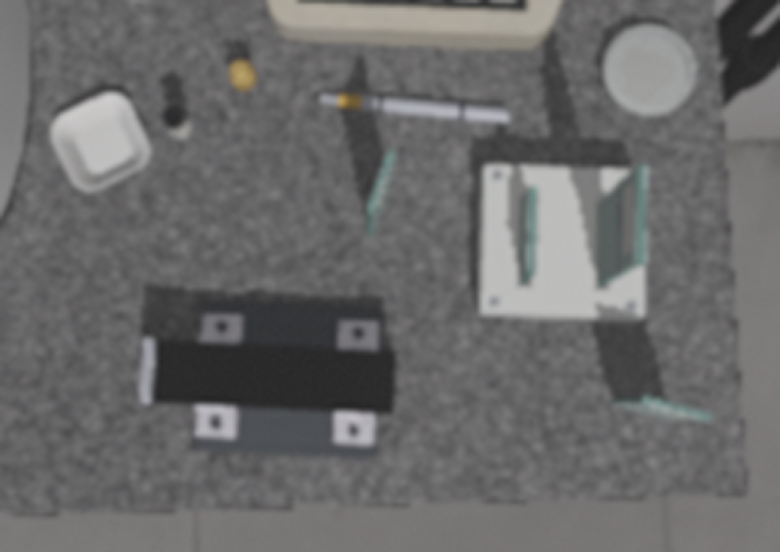

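View pics/s1.png

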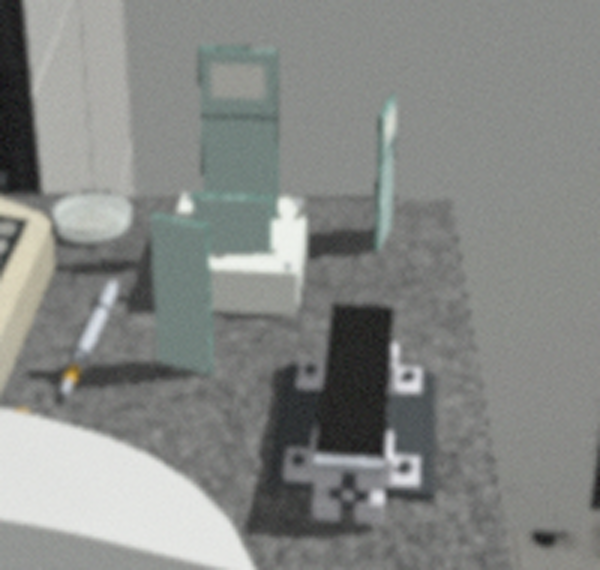

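```bash
python3 - <<'E'
from h import *
c=cams.read_camera("top"); s=cams.read_camera("side")
for n,(f,x0,y0,x1,y1,k) in {"t_rail":(c,205,230,305,300,8),"t_rack":(c,300,185,400,290,5.7),"t_mid":(c,180,150,310,230,6),"s_rack":(s,255,145,345,250,5.7),"s_rail":(s,280,235,360,325,6.6)}.items():
    cv2.imwrite(f"pics/{n}.png",cv2.resize(f["frame"][y0:y1,x0:x1],None,fx=k,fy=k,interpolation=cv2.INTER_CUBIC))
E
```

```text
(no output)
```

View pics/t_rail.png

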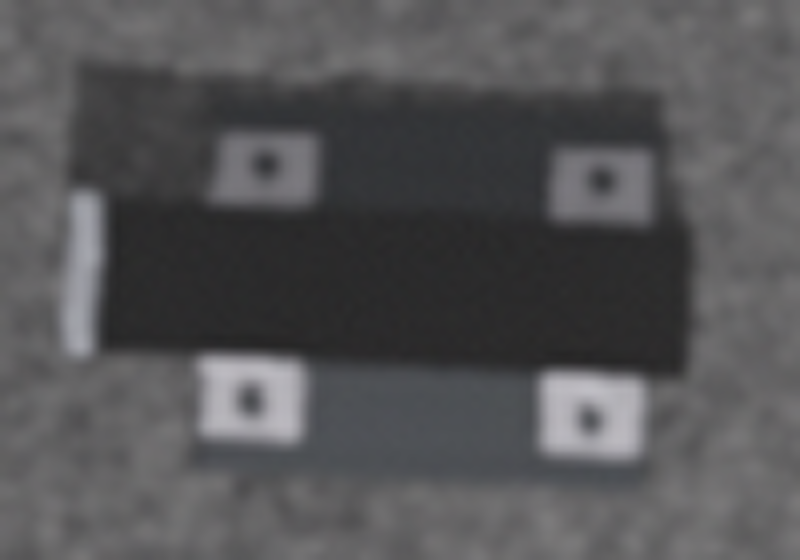

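View pics/t_rack.png

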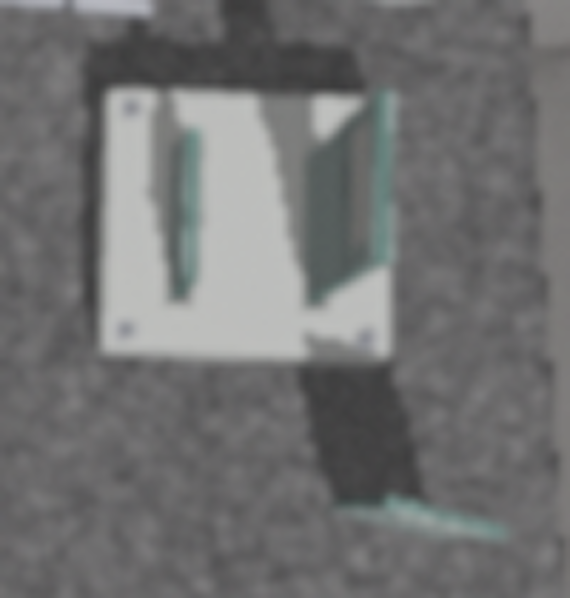

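View pics/s_rack.png

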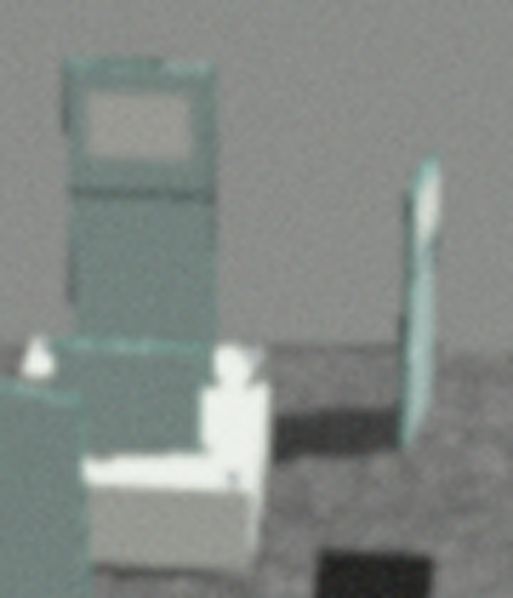

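View pics/s_rail.png

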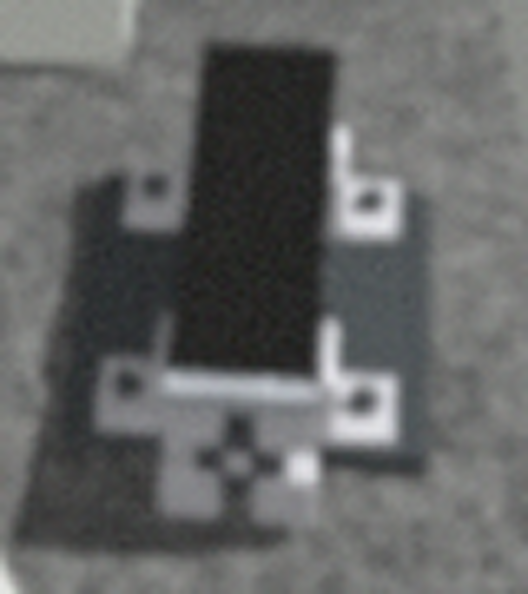

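View pics/t_mid.png

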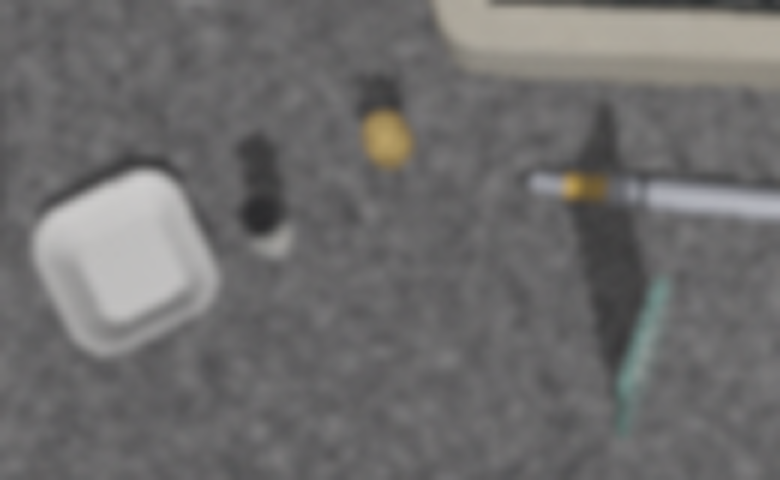

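```bash
python3 - <<'E'
from h import *
np.set_printoptions(precision=4,suppress=True)
c=cams.read_camera("top"); s=cams.read_camera("side")
def P(x0,y0,k,*uv): return (np.array(uv)+.5)/k-.5+[x0,y0]
rt=P(205,230,8,(75,190),(62,355),(692,222),(686,375))
rs=P(280,235,6.6,(160,393),(323,398),(208,47),(338,52))
print("rail top cam",onz(c,rt,.049)); print("rail side cam",onz(s,rs,.049))
pk=P(300,185,5.7,(380,95),(372,268),(397,92),(388,262))
print("pane top",onz(c,pk,.170))
print("rack",onz(c,P(300,185,5.7,(103,90),(395,92),(392,357),(103,355)),.036))
print("offcut top",onz(c,P(300,185,5.7,(190,128),(183,298),(202,128),(196,290)),.08))
ps=P(255,145,5.7,(68,62),(213,66)); 
print(tri(c,(pk[0]+pk[2])/2,s,ps[0]),tri(c,(pk[1]+pk[3])/2,s,ps[1]))
print("pane side z=.17",onz(s,ps,.17))
m=P(180,150,6,(660,280),(625,385),(622,430),(385,140),(262,212))
print("decoy",onz(c,m[2:3],0), )
sd=P(200,140,3,(152,213),(212,222),(160,365),(212,375))
print("decoy base side",onz(s,sd[2:],0))
print("decoy top tri",tri(c,m[0],s,sd[0]),tri(c,m[1],s,sd[1]))
print("weight",onz(c,m[3:4],.031),"vial",onz(c,m[4:],.045))
# decoy2
print(onz(s,P(255,145,5.7,(405,445)),0),tri(c,P(300,185,5.7,(505,535))[0],s,P(255,145,5.7,(432,155))[0]),tri(c,P(300,185,5.7,(390,498))[0],s,P(255,145,5.7,(410,195))[0]))
E
```

```text
rail top cam [[ 0.4811 -0.1427  0.049 ]
 [ 0.4393 -0.1392  0.049 ]
 [ 0.4687 -0.3007  0.049 ]
 [ 0.43   -0.298   0.049 ]]
rail side cam [[ 0.4824 -0.1409  0.049 ]
 [ 0.4413 -0.1402  0.049 ]
 [ 0.4688 -0.2966  0.049 ]
 [ 0.4305 -0.295   0.049 ]]
pane top [[ 0.5608 -0.4372  0.17  ]
 [ 0.506  -0.4317  0.17  ]
 [ 0.5617 -0.4426  0.17  ]
 [ 0.5077 -0.4368  0.17  ]]
rack [[ 0.5877 -0.3607  0.036 ]
 [ 0.584  -0.469   0.036 ]
 [ 0.4859 -0.4625  0.036 ]
 [ 0.4894 -0.357   0.036 ]]
offcut top [[ 0.5657 -0.3872  0.08  ]
 [ 0.5058 -0.3822  0.08  ]
 [ 0.5656 -0.3914  0.08  ]
 [ 0.5085 -0.3868  0.08  ]]
(array([ 0.5623, -0.4403,  0.168 ]), np.float64(0.0014509284706996294)) (array([ 0.5082, -0.4344,  0.1693]), np.float64(0.002575764541691826))
pane side z=.17 [[ 0.5627 -0.436   0.17  ]
 [ 0.5095 -0.4332  0.17  ]]
decoy [[ 0.5496 -0.2868  0.    ]]
decoy base side [[ 0.5847 -0.2956  0.    ]
 [ 0.5491 -0.2855  0.    ]]
decoy top tri (array([ 0.5844, -0.3001,  0.1156]), np.float64(0.0014852575568578415)) (array([ 0.5479, -0.2879,  0.1171]), np.float64(0.0032971720441802486))
weight [[ 0.6527 -0.2047  0.031 ]] vial [[ 0.6246 -0.1623  0.045 ]]
[[ 0.4334 -0.4468  0.    ]] (array([ 0.4234, -0.4822,  0.1112]), np.float64(0.0038979865758829017)) (array([ 0.435 , -0.4444,  0.1126]), np.float64(0.000767682033679522))
```

```bash
python3 - <<'E'
from h import *
np.set_printoptions(precision=3,suppress=True)
c=cams.read_camera("top"); s=cams.read_camera("side")
print(tri(c,(118,252),s,(293,373)), tri(c,(178,130),s,(272,318)))
print(tri(c,(85,100),s,(0,330)),tri(c,(80,60),s,(56,97)))
st=telemetry.read_state()
print("tcp in wrist",proj(cams.read_camera("wrist"),st["position"],st))
w=cams.read_camera("wrist")
# grip, fingers
T=R.from_quat(st["ee_rot"]).as_matrix()
for p in ([0,0,-.019],[.028,0,-.019],[.028,-.026,-.016],[0,-.026,-.016],[0,-.1,-.016]): print(p,proj(w,st["position"]+T@np.array(p),st))
E
```

```text
(array([0.492, 0.045, 0.074]), np.float64(0.008486377840573272)) (array([ 0.623, -0.069,  0.107]), np.float64(0.19870710500681388))
(array([0.795, 0.089, 0.178]), np.float64(0.05879001016287236)) (array([ 0.735, -0.017,  0.413]), np.float64(0.03151344008512086))
tcp in wrist [[267.593 259.293]]
[0, 0, -0.019] [[267.456 274.388]]
[0.028, 0, -0.019] [[324.203 274.304]]
[0.028, -0.026, -0.016] [[325.434 221.975]]
[0, -0.026, -0.016] [[267.336 222.068]]
[0, -0.1, -0.016] [[266.848  54.037]]
```

```bash
cat > plan.py <<'E'
from h import *
np.set_printoptions(precision=3,suppress=True)
def tool(yaw,th):  # th = angle of tool z below horizontal, pointing -y (th>90: pointing +y); camera on the +y/lower side
    y=np.radians(yaw);t=np.radians(th)
    x=np.array([np.cos(y),np.sin(y),0]); yr=np.array([-np.sin(y),np.cos(y),0]); Z=np.array([0,0,1.])
    z=-np.cos(t)*yr-np.sin(t)*Z
    return np.c_[x,np.cross(z,x),z]
def go(grip,Rt,back=0,label=""):
    s=telemetry.read_state(); T=R.from_quat(s["ee_rot"]).as_matrix()
    p=np.array(grip)+Rt[:,2]*(manip.grip_point_offset-back)
    d=T.T@(p-s["position"])*100; r=np.degrees(R.from_matrix(T.T@Rt).as_rotvec())
    print(label,"shift cm",d,"rot deg",r,"|d|",np.linalg.norm(d).round(1),"|r|",np.linalg.norm(r).round(1),"clock",s["clock"])
def st():
    s=telemetry.read_state(); T=R.from_quat(s["ee_rot"]).as_matrix()
    print("t",round(s["clock"],2),"grip",s["position"]-T[:,2]*.0187,"z",T[:,2],"x",T[:,0],"F",s["force"],"M",s["torque"],"gap",round(s["finger_gap"],4),"q",s["qpos"])
E
python3 - <<'E'
from plan import *
s=telemetry.read_state();T=R.from_quat(s["ee_rot"]).as_matrix()
go([.40,.2,.45],R.from_euler('z',-50,degrees=True).as_matrix()@T,0,"A")
E
```

```text
A shift cm [-34.435  32.646 -20.871] rot deg [-0.006 -0.003 50.   ] |d| 51.8 |r| 50.0 clock 0.65
```

>>> {"name": "arm_command", "arguments": {
  "moves": [
    [[-4,4,-5],[0,0,6],8.7],
    [[-8,8,-9],[0,0,12],8.7],
    [[-13,12,-12],[0,0,19],8.7],
    [[-17,16.5,-15],[0,0,25],8.7],
    [[-21.5,20.5,-17],[0,0,31],8.7],
    [[-26,24.5,-19],[0,0,37],8.7],
    [[-30,28.5,-20],[0,0,44],8.7],
    [[-34.4,32.6,-21],[0,0,50],8.7]
  ]
}}

```text
clock: 1.65
position: [0.3885, 0.2221, 0.4287]
ee_rot: [0.979, 0.202, 0.001, -0.001]
force: [1.4, 1.1, 0.3]
finger_gap: 0.0868
```

```bash
python3 - <<'E'
from plan import *
st()
P=np.array([.5355,-.437,.144]); Rt=tool(-5,40)
go([.45,-.1,.42],tool(-5,85),0,"B"); go(P,Rt,.14,"C")
E
```

```text
t 1.65 grip [0.388 0.222 0.447] z [ 0.001  0.002 -1.   ] x [0.919 0.395 0.002] F [1.389 1.124 0.283] M [-0.041 -0.029 -0.051] gap 0.0868 q [-0.908 -0.148  0.283  1.545  0.041  1.736 -0.215]
B shift cm [-7.156 32.168  2.69 ] rot deg [-4.973 -1.329 28.242] |d| 33.1 |r| 28.7 clock 1.65
C shift cm [-8.168 58.192 20.606] rot deg [-49.03  -12.417  26.394] |d| 62.3 |r| 57.1 clock 1.65
```

>>> {"name": "arm_command", "arguments": {
  "moves": [
    [[-1,4,0.3],[-0.7,0,4],8.7],
    [[-2,8,0.6],[-1.4,0,8],8.7],
    [[-3,12,1],[-2,-0.5,12],8.7],
    [[-4,16,1.4],[-3,-0.7,15],8.7],
    [[-5,20,1.8],[-3.5,-1,19],8.7],
    [[-6,25,2.2],[-4,-1,22],8.7],
    [[-7,29,2.5],[-5,-1.3,26],8.7],
    [[-7.2,32,2.7],[-5,-1.3,28],8.7]
  ]
}}

```text
clock: 2.65
position: [0.4484, -0.1031, 0.4008]
ee_rot: [0.998, -0.043, -0.002, 0.044]
force: [0.0, -0.0, -1.3]
finger_gap: 0.0867
```

```bash
python3 - <<'E'
from plan import *
st()
P=np.array([.5355,-.437,.144])
go([.50,-.3,.3],tool(-5,60),0,"B2");go(P,tool(-5,40),.14,"C")
E
```

```text
t 2.65 grip [ 0.449 -0.101  0.419] z [-0.008 -0.088 -0.996] x [ 0.996 -0.087 -0.   ] F [ 0.05  -0.037 -1.284] M [ 0.045 -0.017  0.017] gap 0.0867 q [-0.635 -0.181  0.625  1.601  0.195  1.695 -0.082]
B2 shift cm [ 6.846 18.993 13.425] rot deg [-24.929  -0.001   0.031] |d| 24.2 |r| 24.9 clock 2.65
C shift cm [11.576 21.548 19.859] rot deg [-44.929  -0.006   0.031] |d| 31.5 |r| 44.9 clock 2.65
```

>>> {"name": "arm_command", "arguments": {
  "moves": [
    [[1.4,2.7,2.5],[-5.6,0,0],8.7],
    [[2.9,5.4,5],[-11.2,0,0],8.7],
    [[4.3,8,7.5],[-16.8,0,0],8.7],
    [[5.8,10.8,10],[-22.5,0,0],8.7],
    [[7.2,13.5,12.5],[-28,0,0],8.7],
    [[8.7,16.2,15],[-33.7,0,0],8.7],
    [[10.1,18.8,17.4],[-39.3,0,0],8.7],
    [[11.6,21.5,19.9],[-44.9,0,0],8.7]
  ]
}}

```text
clock: 3.65
position: [0.5441, -0.3452, 0.2207]
ee_rot: [0.905, -0.039, -0.019, 0.423]
force: [0.4, 0.6, 0.5]
finger_gap: 0.087
```

```bash
python3 - <<'E'
from plan import *
st()
P=np.array([.5355,-.437,.144])
go(P,tool(-5,40),.14,"C");go(P,tool(-5,40),0,"G")
s=telemetry.read_state();w=cams.read_camera("wrist")
cv2.imwrite("pics/w1.png",w["frame"])
E
```

```text
t 3.65 grip [ 0.545 -0.331  0.233] z [-0.066 -0.765 -0.641] x [ 0.996 -0.086 -0.001] F [0.403 0.56  0.545] M [ 0.845 -0.092  0.033] gap 0.087 q [-0.539  0.311  0.707  1.829  0.754  1.147 -0.296]
C shift cm [-0.058  0.047 -0.137] rot deg [ 0.15  -0.034  0.089] |d| 0.2 |r| 0.2 clock 3.65
G shift cm [-0.066  0.01  13.863] rot deg [ 0.15  -0.034  0.089] |d| 13.9 |r| 0.2 clock 3.65
```

View pics/w1.png

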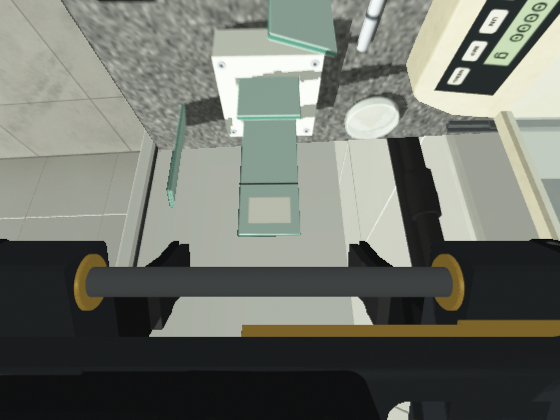

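```bash
python3 - <<'E'
from plan import *
f=cv2.imread("pics/w1.png")
cv2.imwrite("pics/w1c.png",cv2.resize(f[100:250,200:340],None,fx=4,fy=4,interpolation=cv2.INTER_CUBIC))
s=telemetry.read_state();w=cams.read_camera("wrist")
for yaw in(-5,-3.5):
  y=np.radians(yaw);x=np.array([np.cos(y),np.sin(y),0]);n=np.array([-np.sin(y),np.cos(y),0])
  c=np.array([.5355,-.437,0])+n*.003
  for z in(.17,.118): print(yaw,z,proj(w,[c-x*.028+[0,0,z],c+x*.028+[0,0,z]],s))
E
```

```text
-5 0.17 [[238.31  237.614]
 [302.937 238.184]]
-5 0.118 [[241.095 185.475]
 [300.927 185.958]]
-3.5 0.17 [[238.305 237.911]
 [302.918 237.886]]
-3.5 0.118 [[241.084 185.867]
 [300.905 185.565]]
```

View pics/w1c.png

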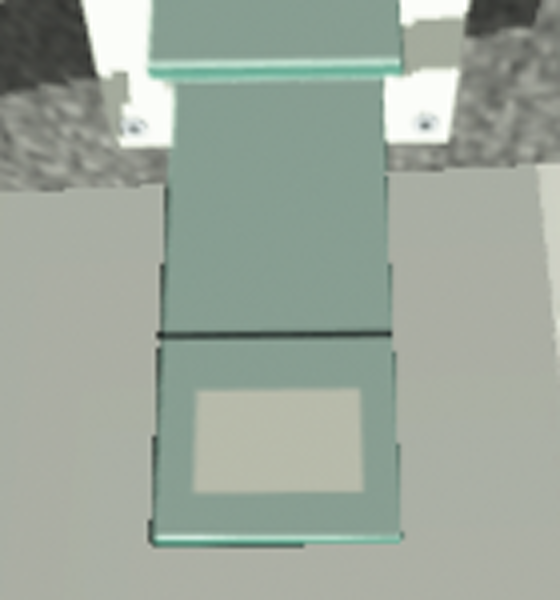

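```bash
python3 - <<'E'
from plan import *
P=np.array([.5342,-.436,.1435]);go(P,tool(-3.5,40),0,"G")
E
```

```text
G shift cm [ 0.211  0.18  13.589] rot deg [ 0.21   1.548 -0.536] |d| 13.6 |r| 1.7 clock 3.75
```

```bash
python3 - <<'E'
from plan import *
st()
P=np.array([.5355,-.437,.144]);go(P,tool(-5,40),0,"G")
E
```

```text
t 3.75 grip [ 0.543 -0.331  0.229] z [-0.074 -0.765 -0.64 ] x [ 0.996 -0.088 -0.01 ] F [-0.9    1.537 -0.417] M [ 0.884 -0.017 -0.027] gap 0.0871 q [-0.538  0.316  0.706  1.833  0.752  1.148 -0.294]
G shift cm [ 0.311  0.276 13.625] rot deg [0.217 0.397 0.426] |d| 13.6 |r| 0.6 clock 3.75
```

```bash
python3 - <<'E'
from plan import *
s={"position":np.array([0.5441,-0.3452,0.2207]),"ee_rot":R.from_matrix(tool(-5,40)@R.from_rotvec(-np.radians([.15,-.034,.089])).as_matrix()).as_quat()}
w=cams.read_camera("wrist")
for yaw in(-5,-3.5):
  y=np.radians(yaw);x=np.array([np.cos(y),np.sin(y),0]);n=np.array([-np.sin(y),np.cos(y),0])
  c=np.array([.5355,-.437,0])+n*.003
  for z in(.17,.118): print(yaw,z,proj(w,[c-x*.028+[0,0,z],c+x*.028+[0,0,z]],s))
st();P=np.array([.5352,-.4365,.144]);go(P,tool(-4,40),0,"G")
E
```

```text
-5 0.17 [[236.272 233.463]
 [300.145 233.527]]
-5 0.118 [[238.739 182.312]
 [297.878 182.364]]
-3.5 0.17 [[236.271 233.772]
 [300.119 233.218]]
-3.5 0.118 [[238.733 182.711]
 [297.849 181.965]]
t 3.8 grip [ 0.543 -0.33   0.231] z [-0.072 -0.764 -0.641] x [ 0.996 -0.088 -0.007] F [-0.306 -0.011  1.006] M [ 0.857 -0.044  0.062] gap 0.0871 q [-0.539  0.312  0.706  1.83   0.751  1.15  -0.293]
G shift cm [ 0.207  0.124 13.77 ] rot deg [ 0.104  1.049 -0.371] |d| 13.8 |r| 1.1 clock 3.8
```

>>> {"name": "arm_command", "arguments": {
  "moves": [
    [[0.1,0.1,3],[0,0.5,-0.2],8.7],
    [[0.2,0.1,6.5],[0,1,-0.3],8.7],
    [[0.2,0.1,9.5],[0,1,-0.3],8.7],
    [[0.2,0.1,12],[0,1,-0.3],8.7],
    [[0.2,0.1,13.4],[0,1,-0.3],8.7],
    [[0.2,0.1,13.8],[0,1,-0.3],8.7],
    [[0.2,0.1,13.8],[0,1,-0.3],8.7],
    [[0.2,0.1,13.8],[0,1,-0.3],8.7]
  ]
}}

```text
clock: 4.8
position: [0.5352, -0.4501, 0.1321]
ee_rot: [0.905, -0.032, -0.014, 0.423]
force: [0.1, 0.3, -1.0]
finger_gap: 0.087
```

```bash
python3 - <<'E'
from plan import *
st()
w=cams.read_camera("wrist");cv2.imwrite("pics/w2.png",w["frame"])
P=np.array([.5352,-.4365,.144]);go(P,tool(-4,40),0,"G")
E
```

```text
t 4.8 grip [ 0.536 -0.436  0.144] z [-0.053 -0.765 -0.642] x [ 0.998 -0.07   0.002] F [ 0.124  0.335 -0.987] M [ 0.813 -0.047 -0.022] gap 0.087 q [-0.357  0.47   0.732  1.874  0.759  0.843 -0.286]
G shift cm [-0.081  0.039  0.06 ] rot deg [ 0.081 -0.047 -0.068] |d| 0.1 |r| 0.1 clock 4.85
```

View pics/w2.png

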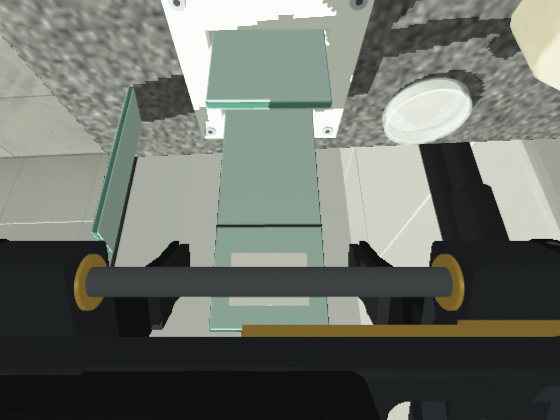

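>>> {"name": "arm_command", "arguments": {
  "moves": [
    [[0,0,0],[0,0,0],6],
    [[0,0,0],[0,0,0],5.2],
    [[0,0,0],[0,0,0],5.2],
    [[0,0,0],[0,0,0],5.2],
    [[0,0,0],[0,0,0],5.2],
    [[0,0,0],[0,0,0],5.2]
  ],
  "force": 35
}}

```text
clock: 5.6
position: [0.5351, -0.4501, 0.132]
ee_rot: [0.905, -0.032, -0.014, 0.423]
force: [0.2, -0.5, -0.2]
finger_gap: 0.0551
```

```bash
python3 - <<'E'
from plan import *
st()
go([.5352,-.4365,.244],tool(-4,40),0,"lift")
E
```

```text
t 5.6 grip [ 0.536 -0.436  0.144] z [-0.053 -0.765 -0.642] x [ 0.998 -0.07   0.001] F [ 0.19  -0.501 -0.231] M [0.819 0.015 0.007] gap 0.0551 q [-0.357  0.47   0.732  1.874  0.759  0.843 -0.286]
lift shift cm [-0.069  7.71  -6.359] rot deg [ 0.083 -0.046 -0.064] |d| 10.0 |r| 0.1 clock 5.6
```

>>> {"name": "arm_command", "arguments": {
  "moves": [
    [[0,0.5,-0.42],[0,0,0],5.2],
    [[0,1.2,-1],[0,0,0],5.2],
    [[0,2.2,-1.85],[0,0,0],5.2],
    [[0,3.5,-2.93],[0,0,0],5.2],
    [[0,5.2,-4.36],[0,0,0],5.2],
    [[0,7.2,-6.04],[0,0,0],5.2],
    [[0,9.2,-7.7],[0,0,0],5.2],
    [[0,10.7,-9],[0,0,0],5.2]
  ]
}}

```text
clock: 6.6
position: [0.5349, -0.4501, 0.2743]
ee_rot: [0.905, -0.033, -0.013, 0.423]
force: [-1.2, -0.6, -0.5]
finger_gap: 0.0551
```

```bash
python3 - <<'E'
from plan import *
st()
w=cams.read_camera("side");cv2.imwrite("pics/s2.png",w["frame"])
w=cams.read_camera("wrist");cv2.imwrite("pics/w3.png",w["frame"])
E
```

```text
t 6.6 grip [ 0.536 -0.436  0.286] z [-0.052 -0.765 -0.642] x [ 0.998 -0.07   0.004] F [-1.152 -0.574 -0.503] M [ 1.106 -0.068  0.023] gap 0.0551 q [-0.398  0.272  0.758  1.76   0.766  1.067 -0.099]
```

View pics/s2.png

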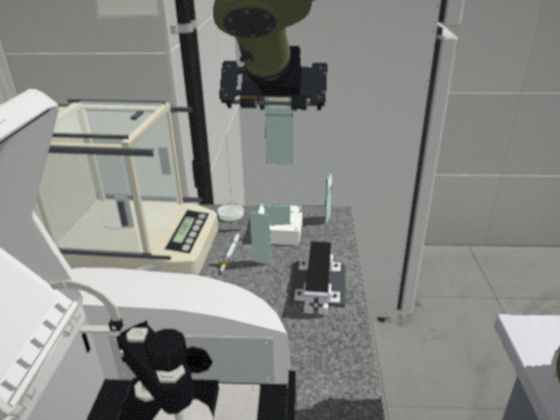

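View pics/w3.png

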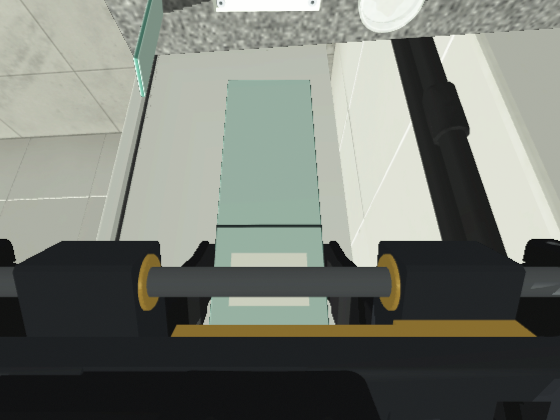

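```bash
cat >> plan.py <<'E'
def panepnp(w,sc_l,sc_r,fe_l,fe_r):
    # pane frame: origin lower end centre, x width, y out of scored face, z to label
    obj=np.array([[-.028,.003,.108],[.028,.003,.108],[-.028,.003,0],[.028,.003,0]])
    ok,rv,tv=cv2.solvePnP(obj,np.array([sc_l,sc_r,fe_l,fe_r],float),K(w),None,flags=cv2.SOLVEPNP_ITERATIVE)
    e=cv2.projectPoints(obj,rv,tv,K(w),None)[0][:,0]-np.array([sc_l,sc_r,fe_l,fe_r])
    M=np.eye(4);M[:3,:3]=cv2.Rodrigues(rv)[0];M[:3,3]=tv[:,0]
    return w["tool_from_camera"]@M,e
E
python3 - <<'E'
from plan import *
w=cams.read_camera("wrist");f=w["frame"]
cv2.imwrite("pics/w4a.png",cv2.resize(f[60:100,205:335],None,fx=6,fy=6,interpolation=cv2.INTER_CUBIC))
cv2.imwrite("pics/w4b.png",cv2.resize(f[210:240,200:340],None,fx=5.7,fy=5.7,interpolation=cv2.INTER_CUBIC))
g=cv2.cvtColor(f,cv2.COLOR_BGR2GRAY)
print(g[70:90,270]); print(g[220:232,270]); print(f[85,222:236]);print(f[85,305:316])
print(g[228,208:224],g[228,314:330])
E
```

```text
[186 186 187 186 186 186 186 185 187 183 165 165 165 165 166 166 166 166
 166 166]
[167 167 167 161 120  38  55 116 167 167 167 167]
[[177 189 185]
 [178 189 186]
 [178 189 186]
 [178 189 186]
 [178 189 186]
 [137 151 122]
 [155 169 143]
 [161 174 150]
 [161 174 150]
 [161 174 149]
 [161 174 150]
 [161 174 149]
 [161 174 150]
 [161 174 149]]
[[162 174 152]
 [161 174 151]
 [161 174 151]
 [161 174 151]
 [159 172 148]
 [ 76  85  67]
 [163 173 169]
 [178 189 186]
 [178 189 186]
 [178 189 186]
 [178 189 185]]
[189 189 189 189 189 189 189 189 103 151 166 167 167 167 167 167] [167 167 167 167 167 167 166  79 174 190 191 190 190 191 190 190]
```

View pics/w4a.png

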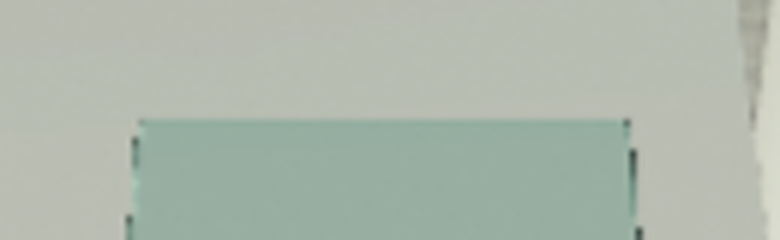

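View pics/w4b.png

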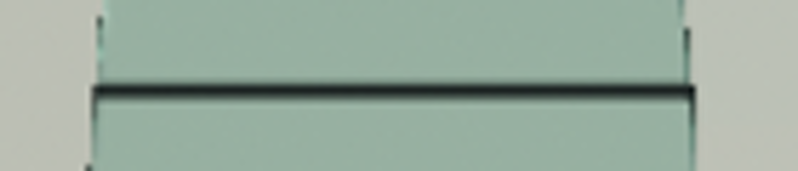

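```bash
python3 - <<'E'
from plan import *
w=cams.read_camera("wrist")
M,e=panepnp(w,(216.2,225.4),(321.5,225.4),(227.2,79.5),(310,79.5))
print("M tool<-pane",M,"err",e)
print("angle pane z vs tool z deg",np.degrees(np.arctan2(M[1,2],-M[2,2])))
g=np.linalg.inv(M)@[0,0,-.0187,1]; print("grip in pane",g)
st()
# targets
rc=np.array([.455,-.2203]);yr=np.array([np.sin(np.radians(4.2)),np.cos(np.radians(4.2))])
ga=np.r_[rc-yr*.054,.25]; print(ga)
go(ga,tool(-4.2,130),0,"pre")
for a in(85,): go((ga+[.536,-.436,.31])/2,tool(-4.2,85),0,"mid")
E
```

```text
M tool<-pane [[ 1.     0.003  0.002 -0.   ]
 [ 0.001 -0.646  0.763 -0.101]
 [ 0.004 -0.763 -0.646  0.07 ]
 [ 0.     0.     0.     1.   ]] err [[-0.057  0.048]
 [ 0.049 -0.008]
 [ 0.182 -0.043]
 [-0.171 -0.008]]
angle pane z vs tool z deg 49.74281497641331
grip in pane [-0.     0.003  0.134  1.   ]
t 6.8 grip [ 0.536 -0.435  0.284] z [-0.052 -0.765 -0.642] x [ 0.998 -0.07   0.002] F [-0.637 -0.794 -2.136] M [ 1.145 -0.034 -0.006] gap 0.0555 q [-0.398  0.275  0.757  1.762  0.765  1.065 -0.101]
[ 0.451 -0.274  0.25 ]
pre shift cm [ -9.587 -14.379 -11.577] rot deg [90.031 -0.137  0.199] |d| 20.8 |r| 90.0 clock 6.8
mid shift cm [-4.783 -6.546 -6.217] rot deg [45.031 -0.187  0.121] |d| 10.2 |r| 45.0 clock 6.8
```

>>> {"name": "arm_command", "arguments": {
  "moves": [
    [[-0.4,-0.5,-0.5],[4,0,0],5.2],
    [[-1,-1.3,-1.2],[9,0,0],5.2],
    [[-1.6,-2.2,-2.1],[15,0,0],5.2],
    [[-2.3,-3.1,-3],[21,0,0],5.2],
    [[-3,-4.1,-3.9],[27,0,0],5.2],
    [[-3.6,-5,-4.7],[33,0,0],5.2],
    [[-4.2,-5.8,-5.5],[39,0,0],5.2],
    [[-4.8,-6.5,-6.2],[45,-0.2,0.1],5.2]
  ]
}}

```text
clock: 7.8
position: [0.4925, -0.3563, 0.2603]
ee_rot: [0.998, -0.036, -0.003, 0.042]
force: [-0.9, -0.4, -2.0]
finger_gap: 0.0549
```

```bash
python3 - <<'E'
from plan import *
st()
rc=np.array([.455,-.2203]);yr=np.array([np.sin(np.radians(4.2)),np.cos(np.radians(4.2))])
ga=np.r_[rc-yr*.054,.22]
go(ga,tool(-4.2,130),0,"pre")
E
```

```text
t 7.8 grip [ 0.493 -0.355  0.279] z [-0.009 -0.084 -0.996] x [ 0.997 -0.073 -0.003] F [-0.887 -0.393 -2.041] M [-0.043  0.062  0.025] gap 0.0549 q [-0.071  0.214  0.715  1.567 -0.068  1.37   0.568]
pre shift cm [-4.717 -9.521  4.693] rot deg [44.814  0.168 -0.014] |d| 11.6 |r| 44.8 clock 7.8
```

>>> {"name": "arm_command", "arguments": {
  "moves": [
    [[-0.5,-1.2,0.4],[5,0,0],5.2],
    [[-1.1,-2.4,0.8],[11,0,0],5.2],
    [[-1.7,-3.6,1.4],[17,0,0],5.2],
    [[-2.3,-4.8,2],[23,0,0],5.2],
    [[-2.9,-6,2.7],[29,0,0],5.2],
    [[-3.5,-7.2,3.4],[35,0,0],5.2],
    [[-4.1,-8.4,4.1],[40,0,0],5.2],
    [[-4.7,-9.5,4.7],[44.8,0.2,0],5.2]
  ]
}}

```text
clock: 8.8
position: [0.4513, -0.2621, 0.2036]
ee_rot: [0.939, -0.035, 0.011, -0.343]
force: [-0.2, -0.3, -1.1]
finger_gap: 0.0553
```

```bash
python3 - <<'E'
from plan import *
st()
w=cams.read_camera("wrist");cv2.imwrite("pics/w5.png",w["frame"])
w=cams.read_camera("side");cv2.imwrite("pics/s5.png",w["frame"])
st()
rc=np.array([.455,-.2203]);yr=np.array([np.sin(np.radians(4.2)),np.cos(np.radians(4.2))])
ga=np.r_[rc-yr*.054,.22]
go(ga,tool(-4.2,130),0,"pre")
E
```

```text
t 8.8 grip [ 0.45  -0.274  0.218] z [ 0.046  0.643 -0.764] x [ 0.997 -0.074 -0.003] F [-0.186 -0.311 -1.088] M [-1.167  0.103  0.002] gap 0.0553 q [ 0.328  0.469  0.645  1.568 -0.686  1.79   0.983]
t 8.9 grip [ 0.449 -0.275  0.216] z [ 0.044  0.643 -0.765] x [ 0.997 -0.076 -0.007] F [-0.166 -0.597 -1.729] M [-1.152  0.147 -0.004] gap 0.055 q [ 0.328  0.471  0.646  1.57  -0.684  1.789  0.982]
pre shift cm [ 0.199 -0.284 -0.254] rot deg [-0.124  0.186 -0.397] |d| 0.4 |r| 0.5 clock 8.9
```

View pics/w5.png

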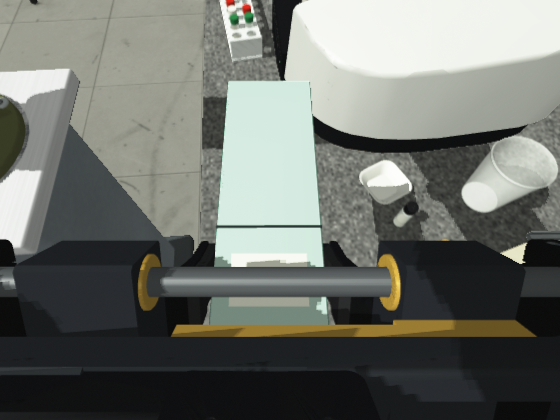

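View pics/s5.png

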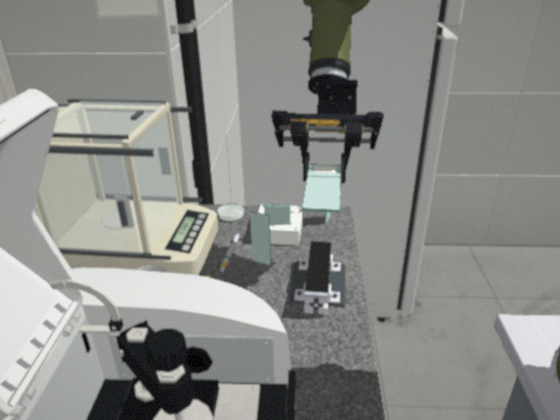

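```bash
python3 - <<'E'
from plan import *
st()
ga=[.4511,-.2736,.075]
go(ga,tool(-4.2,130),0,"hover")
E
```

```text
t 8.9 grip [ 0.449 -0.275  0.216] z [ 0.044  0.643 -0.765] x [ 0.997 -0.076 -0.007] F [-0.166 -0.597 -1.729] M [-1.152  0.147 -0.004] gap 0.055 q [ 0.328  0.471  0.646  1.57  -0.684  1.789  0.982]
hover shift cm [ 0.301  9.017 10.869] rot deg [-0.124  0.186 -0.397] |d| 14.1 |r| 0.5 clock 8.9
```

>>> {"name": "arm_command", "arguments": {
  "moves": [
    [[0.1,1,1.2],[0,0,0],5.2],
    [[0.2,2.5,3],[0,0.1,-0.2],5.2],
    [[0.2,4.2,5.1],[0,0.1,-0.3],5.2],
    [[0.3,6,7.2],[-0.1,0.2,-0.4],5.2],
    [[0.3,7.5,9.1],[-0.1,0.2,-0.4],5.2],
    [[0.3,8.6,10.4],[-0.1,0.2,-0.4],5.2],
    [[0.3,9,10.9],[-0.1,0.2,-0.4],5.2],
    [[0.3,9,10.9],[-0.1,0.2,-0.4],5.2]
  ]
}}

```text
clock: 9.9
position: [0.452, -0.2613, 0.0605]
ee_rot: [0.939, -0.034, 0.013, -0.342]
force: [0.6, 0.3, -1.1]
finger_gap: 0.0555
```

```bash
python3 - <<'E'
from plan import *
st()
t=cams.read_camera("top");cv2.imwrite("pics/t6.png",cv2.resize(t["frame"][200:320,180:330],None,fx=5,fy=5,interpolation=cv2.INTER_CUBIC))
w=cams.read_camera("side");cv2.imwrite("pics/s6.png",cv2.resize(w["frame"][180:330,250:390],None,fx=4,fy=4,interpolation=cv2.INTER_CUBIC))
w=cams.read_camera("wrist");cv2.imwrite("pics/w6.png",w["frame"])
st();go([.4511,-.2736,.055],tool(-4.2,130),0,"lay")
E
```

```text
t 9.9 grip [ 0.451 -0.273  0.075] z [ 0.047  0.641 -0.766] x [ 0.997 -0.073  0.   ] F [ 0.579  0.349 -1.088] M [-1.11   0.142 -0.014] gap 0.0555 q [ 0.36   0.63   0.6    1.667 -0.75   1.598  1.133]
t 10.05 grip [ 0.452 -0.274  0.076] z [ 0.048  0.641 -0.766] x [ 0.997 -0.073  0.002] F [-0.202 -0.046 -1.551] M [-1.117  0.159  0.02 ] gap 0.0553 q [ 0.36   0.629  0.6    1.666 -0.75   1.598  1.133]
lay shift cm [-0.05   1.322  1.595] rot deg [ 0.025 -0.079  0.054] |d| 2.1 |r| 0.1 clock 10.05
```

View pics/t6.png

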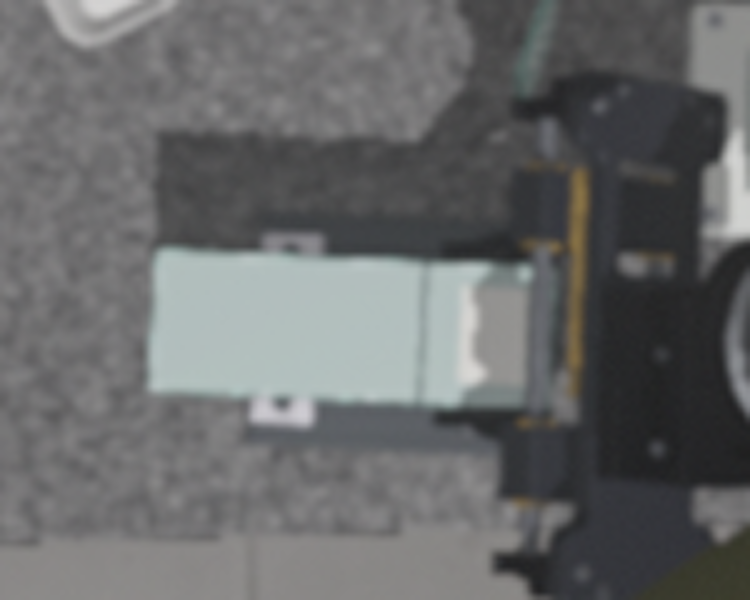

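View pics/s6.png

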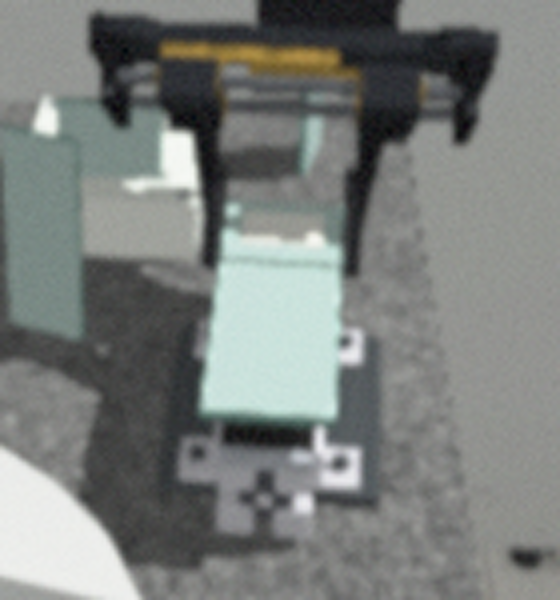

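View pics/w6.png

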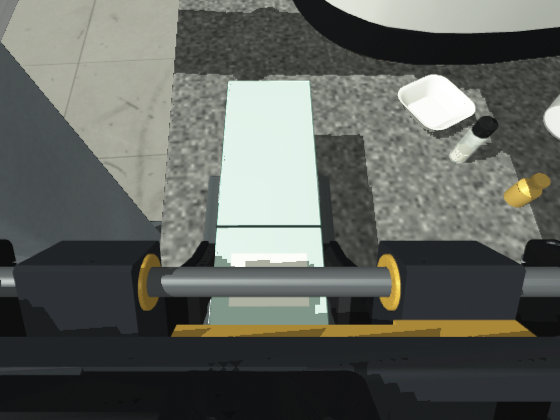

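```bash
python3 - <<'E'
from plan import *
c=cams.read_camera("top")
uv=(np.array([(155,248),(149,390),(424,262),(418,404)])+.5)/5-.5+[180,200]
print(onz(c,uv,.078)); 
E
```

```text
[[ 0.488 -0.141  0.078]
 [ 0.432 -0.138  0.078]
 [ 0.479 -0.248  0.078]
 [ 0.424 -0.244  0.078]]
```

>>> {"name": "arm_command", "arguments": {
  "moves": [
    [[0,0.4,0.3],[0,0,0],5.2],
    [[-0.05,0.8,0.7],[0,0,0],5.2],
    [[-0.05,1.1,1.1],[0,0,0],5.2],
    [[-0.05,1.3,1.3],[0,0,0],5.2],
    [[-0.05,1.4,1.4],[0,0,0],5.2],
    [[-0.05,1.4,1.45],[0,0,0],5.2],
    [[-0.05,1.4,1.45],[0,0,0],5.2]
  ]
}}

```text
clock: 10.98
position: [0.4519, -0.2631, 0.0414]
ee_rot: [0.939, -0.034, 0.013, -0.342]
force: [-0.9, -0.3, -1.2]
finger_gap: 0.0554
```

```bash
python3 - <<'E'
from plan import *
st();go([.4511,-.275,.052],tool(-4.2,130),0,"lay")
E
```

```text
t 10.97 grip [ 0.451 -0.275  0.056] z [ 0.048  0.641 -0.766] x [ 0.997 -0.073  0.002] F [-0.891 -0.314 -1.185] M [-1.097  0.141 -0.016] gap 0.0554 q [ 0.368  0.657  0.592  1.671 -0.761  1.575  1.155]
lay shift cm [0.003 0.233 0.29 ] rot deg [ 0.026 -0.082  0.07 ] |d| 0.4 |r| 0.1 clock 10.975
```

>>> {"name": "arm_command", "arguments": {
  "moves": [
    [[0,0.06,0.08],[0,0,0],5.2],
    [[0,0.1,0.12],[0,0,0],5.2],
    [[0,0.13,0.15],[0,0,0],5.2],
    [[0,0.13,0.15],[0,0,0],5.2]
  ]
}}

```text
clock: 11.48
position: [0.452, -0.2631, 0.0405]
ee_rot: [0.939, -0.034, 0.014, -0.342]
force: [-1.7, -0.3, 5.2]
finger_gap: 0.0553
```

```bash
python3 - <<'E'
from plan import *
st();go([.4511,-.275,.052],tool(-4.2,130),0,"lay")
E
```

```text
t 11.47 grip [ 0.451 -0.275  0.055] z [ 0.049  0.641 -0.766] x [ 0.997 -0.073  0.003] F [-1.743 -0.262  5.247] M [-0.17   0.339  0.136] gap 0.0553 q [ 0.369  0.659  0.592  1.671 -0.763  1.575  1.157]
lay shift cm [-0.006  0.176  0.224] rot deg [-0.037 -0.109  0.098] |d| 0.3 |r| 0.2 clock 11.475
```

>>> {"name": "arm_command", "arguments": {
  "moves": [
    [[0,0.03,0.04],[0.4,0,0],5.2],
    [[0,0.06,0.08],[0.8,0,0],5.2],
    [[0,0.06,0.08],[0.8,0,0],5.2]
  ]
}}

```text
clock: 11.85
position: [0.4521, -0.2629, 0.0407]
ee_rot: [0.936, -0.034, 0.014, -0.35]
force: [-1.4, 0.2, 7.8]
finger_gap: 0.0553
```

```bash
python3 - <<'E'
from plan import *
st()
w=cams.read_camera("side");cv2.imwrite("pics/s7.png",cv2.resize(w["frame"][200:330,260:380],None,fx=5,fy=4.6,interpolation=cv2.INTER_CUBIC))
w=cams.read_camera("wrist");cv2.imwrite("pics/w7.png",w["frame"])
E
```

```text
t 11.85 grip [ 0.451 -0.275  0.055] z [ 0.05   0.653 -0.755] x [ 0.997 -0.073  0.003] F [-1.431  0.239  7.823] M [0.034 0.498 0.212] gap 0.0553 q [ 0.379  0.668  0.587  1.664 -0.769  1.588  1.162]
```

View pics/s7.png

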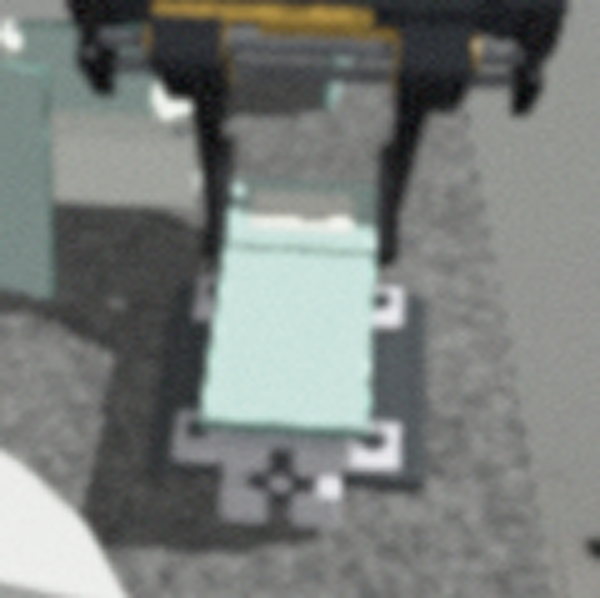

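View pics/w7.png

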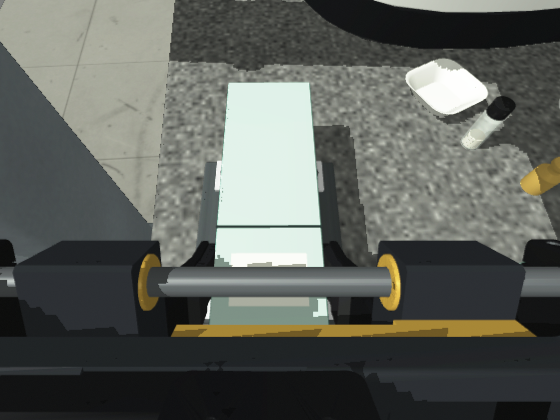

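```bash
cat >> plan.py <<'E'
def edges(f):
    # subpixel: score row at cols, free-end row, side edges of the pane on given rows (gray gradient)
    g=cv2.cvtColor(f,cv2.COLOR_BGR2GRAY).astype(float)
    return g
E
python3 - <<'E'
from plan import *
for n in("w6","w7"):
    f=cv2.imread(f"pics/{n}.png");g=cv2.cvtColor(f,cv2.COLOR_BGR2GRAY)
    print(n,g[76:90,270],g[222:232,270]); print(g[90,220:234],g[90,304:318]);print(g[220,210:224],g[220,314:328])
E
```

```text
w6 [141 137 132 134 172 239 236 236 236 236 236 236 236 236] [238 237 226  98  55 127 238 238 238 238]
[138 132 125 121 118 114 110 172 229 188 230 236 236 236] [236 236 236 236 235 236 143 127 134 139 146 143 137 131]
[ 91  92  93  94  93  94  98 195 234 238 238 238 238 238] [236 236 236 236 236 229 129  58  50  50  51  50  49  49]
w7 [125 132 134 138 141 151 191 235 235 235 235 235 235 235] [236 236 229 141  54 121 233 237 236 236]
[ 93  89  87  87  92  96 104 123 239 237 235 235 235 235] [235 235 235 235 235 215 126 123 126 123 124 124 126 125]
[ 94  95  95  93  94  94  95 185 233 237 237 237 237 237] [235 235 235 235 235 222 118  54  49  49  48  49  48  49]
```

```bash
python3 - <<'E'
from plan import *
w=cams.read_camera("wrist")
for n,a in {"w6":((216.1,225.9),(320.1,225.9),(227.8,79.9),(308.8,79.9)),"w7":((216.1,226),(319.8,226),(228,81.9),(308.5,81.9))}.items():
    M,e=panepnp(w,*a); print(n,np.degrees(np.arctan2(M[1,2],-M[2,2])),M[:3,3],np.abs(e).max(),"grip",(np.linalg.inv(M)@[0,0,-.0187,1])[:3])
    if n=="w7":
        s=telemetry.read_state();T=np.eye(4);T[:3,:3]=R.from_quat(s["ee_rot"]).as_matrix();T[:3,3]=s["position"];print(T@M);st()
E
```

```text
w6 50.49425589417058 [ 0.    -0.101  0.073] 0.45194572399103095 grip [0.    0.006 0.136]
w7 49.764968513773844 [ 0.    -0.1    0.074] 0.38803907768721047 grip [0.    0.006 0.136]
[[ 0.997 -0.005 -0.076  0.461]
 [-0.076 -0.012 -0.997 -0.139]
 [ 0.004  1.    -0.012  0.05 ]
 [ 0.     0.     0.     1.   ]]
t 12.0 grip [ 0.451 -0.275  0.055] z [ 0.05   0.653 -0.755] x [ 0.997 -0.073  0.003] F [-0.736 -0.008  7.852] M [0.045 0.472 0.175] gap 0.0553 q [ 0.379  0.668  0.587  1.664 -0.769  1.588  1.162]
```

>>> {"name": "arm_command", "arguments": {
  "moves": [
    [[0,0,0],[-0.3,0,0],5.2],
    [[0,0,0],[-0.6,0,0],5.2],
    [[0,0,0],[-0.6,0,0],5.2]
  ]
}}

```text
clock: 12.38
position: [0.4521, -0.263, 0.0406]
ee_rot: [0.938, -0.034, 0.014, -0.344]
force: [-0.6, -2.1, 2.9]
finger_gap: 0.0552
```

```bash
python3 - <<'E'
from plan import *
st()
s=telemetry.read_state();T=R.from_quat(s["ee_rot"]).as_matrix()
print(T.T@np.array([.0755,.9971,0])*10, T.T@[0,0,-1])
E
```

```text
t 12.38 grip [ 0.451 -0.275  0.055] z [ 0.05   0.645 -0.763] x [ 0.997 -0.073  0.003] F [-0.641 -2.083  2.897] M [-0.645  0.292  0.112] gap 0.0552 q [ 0.372  0.662  0.59   1.669 -0.764  1.579  1.158]
[ 0.025 -7.625  6.469] [-0.003  0.647  0.763]
```

>>> {"name": "arm_command", "arguments": {
  "moves": [
    [[0,-0.27,0.3],[0,0,0],5.2],
    [[0,-0.65,0.62],[0,0,0],5.2],
    [[0,-1.1,1],[0,0,0],5.2],
    [[0,-1.6,1.43],[0,0,0],5.2],
    [[0,-2.1,1.85],[0,0,0],5.2],
    [[0,-2.55,2.24],[0,0,0],5.2],
    [[0,-2.9,2.54],[0,0,0],5.2],
    [[0,-3,2.62],[0,0,0],5.2]
  ]
}}

```text
clock: 13.38
position: [0.4554, -0.2243, 0.0406]
ee_rot: [0.938, -0.034, 0.015, -0.343]
force: [-1.1, -4.8, 4.8]
finger_gap: 0.0555
```

```bash
python3 - <<'E'
from plan import *
st()
w=cams.read_camera("wrist");cv2.imwrite("pics/w8.png",w["frame"])
s=telemetry.read_state();T=R.from_quat(s["ee_rot"]).as_matrix()
print(T.T@np.array([.0755,.9971,0])*10, T.T@[0,0,-1])
E
```

```text
t 13.38 grip [ 0.454 -0.236  0.055] z [ 0.051  0.644 -0.764] x [ 0.997 -0.074  0.005] F [-1.085 -4.814  4.782] M [-0.748  0.253  0.103] gap 0.0555 q [ 0.316  0.611  0.584  1.743 -0.772  1.531  1.131]
[ 0.017 -7.635  6.458] [-0.005  0.646  0.764]
```

View pics/w8.png

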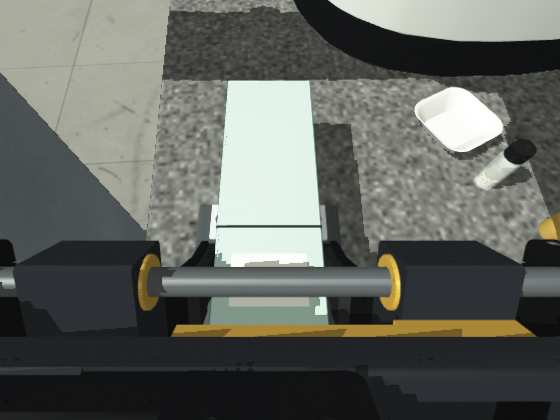

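>>> {"name": "arm_command", "arguments": {
  "moves": [
    [[0,-0.4,0.36],[0,0,0],5.2],
    [[0,-0.9,0.78],[0,0,0],5.2],
    [[0,-1.4,1.21],[0,0,0],5.2],
    [[0,-1.9,1.63],[0,0,0],5.2],
    [[0,-2.4,2.05],[0,0,0],5.2],
    [[0,-2.9,2.48],[0,0,0],5.2],
    [[0,-3.3,2.82],[0,0,0],5.2],
    [[0,-3.5,2.98],[0,0,0],5.2]
  ]
}}

```text
clock: 14.42
position: [0.459, -0.1778, 0.0406]
ee_rot: [0.938, -0.034, 0.015, -0.344]
force: [0.0, -3.4, 4.5]
finger_gap: 0.0549
```

```bash
python3 - <<'E'
from plan import *
st()
w=cams.read_camera("wrist");cv2.imwrite("pics/w9.png",w["frame"])
w=cams.read_camera("side");cv2.imwrite("pics/s9.png",cv2.resize(w["frame"][200:330,260:380],None,fx=5,fy=4.6,interpolation=cv2.INTER_CUBIC))
t=cams.read_camera("top");cv2.imwrite("pics/t9.png",cv2.resize(t["frame"][200:320,140:290],None,fx=5,fy=5,interpolation=cv2.INTER_CUBIC))
s=telemetry.read_state();T=R.from_quat(s["ee_rot"]).as_matrix()
print(T.T@np.array([.0755,.9971,0])*10, T.T@[0,0,-1]);st()
E
```

```text
t 14.43 grip [ 0.458 -0.19   0.055] z [ 0.051  0.644 -0.763] x [ 0.997 -0.073  0.005] F [ 0.006 -3.418  4.544] M [-0.738  0.265  0.09 ] gap 0.0549 q [ 0.25   0.553  0.572  1.822 -0.782  1.477  1.092]
[ 0.023 -7.628  6.466] [-0.005  0.647  0.763]
t 14.57 grip [ 0.458 -0.19   0.055] z [ 0.051  0.645 -0.763] x [ 0.997 -0.073  0.005] F [-0.338 -1.817  4.032] M [-0.484  0.139  0.052] gap 0.0556 q [ 0.25   0.554  0.571  1.822 -0.783  1.478  1.092]
```

View pics/w9.png

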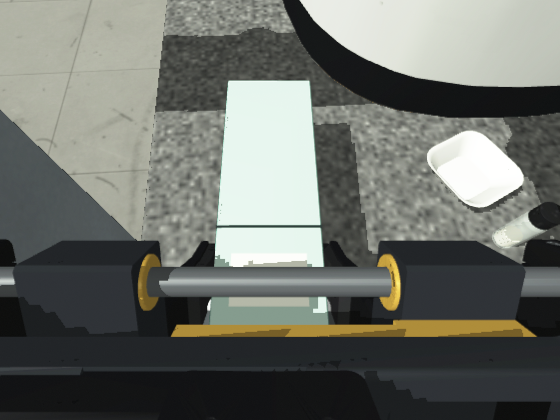

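View pics/s9.png

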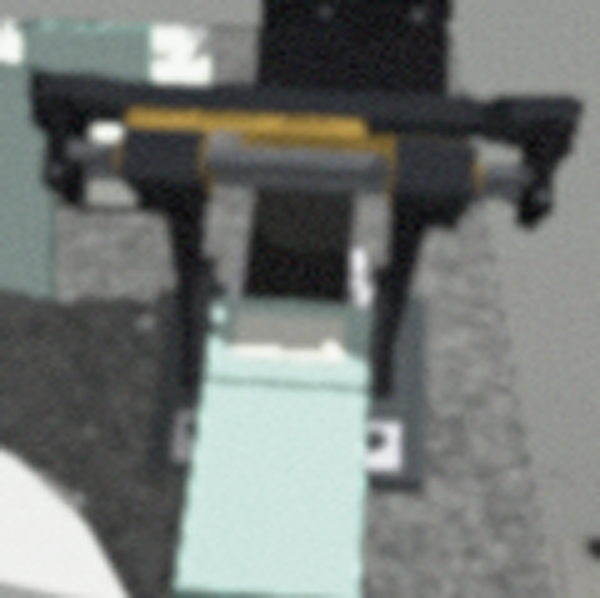

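View pics/t9.png

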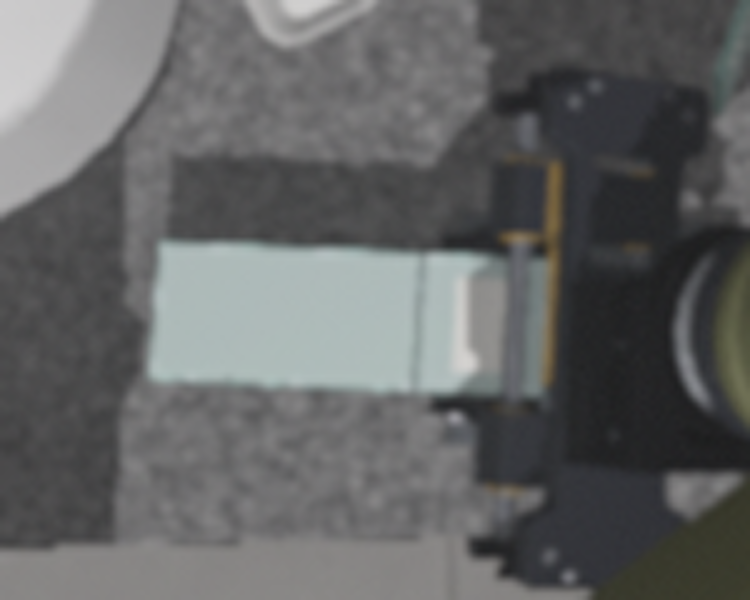

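```bash
python3 - <<'E'
from plan import *
c=cams.read_camera("top");s=cams.read_camera("side")
f=cv2.cvtColor(cv2.imread("pics/top0.png"),cv2.COLOR_BGR2GRAY).astype(int)
for r in range(253,275,2): print(r,f[r,208:224])
f=cv2.cvtColor(cv2.imread("pics/side0.png"),cv2.COLOR_BGR2GRAY).astype(int)
for k in range(303,330,2): print(k,f[286:302,k])
g=cv2.cvtColor(c["frame"],cv2.COLOR_BGR2GRAY).astype(int)
for r in range(252,278,2): print("score",r,g[r,218:230])
g=cv2.cvtColor(s["frame"],cv2.COLOR_BGR2GRAY).astype(int)
for k in range(302,334,3): print("score",k,g[276:290,k])
E
```

```text
253 [ 95 100 104 105 100  89  89  91  86  72  62  61  64  64  60  56]
255 [102 102 107 112 107 114 144 155 145 113  68  47  45  45  46  46]
257 [104 111 111 107  98 107 142 159 152 117  68  43  42  43  43  43]
259 [ 98 102 106 102  96 109 141 159 155 119  69  42  40  43  43  44]
261 [ 97  97  93  88  94 119 147 161 159 124  71  44  43  43  42  43]
263 [100 100  94  94 103 127 149 157 146 107  60  41  43  43  43  44]
265 [104 104 104 109 120 139 154 155 135  96  56  42  43  42  43  44]
267 [ 99  97  95 100 118 142 155 153 126  83  50  41  44  43  44  43]
269 [ 88  91  89  92 118 150 161 153 119  73  44  41  44  43  43  43]
271 [ 90  95  94  92 111 146 160 154 118  68  43  41  43  43  40  43]
273 [ 98 100 102 100 111 137 156 156 122  76  57  54  56  56  55  54]
303 [ 78  80  87 103 114 125 130 127 128 120 128 129 130 126 107  83]
305 [ 81  80  74  72  98 145 171 173 153 131 123 126 129 129 129 124]
307 [ 38  28  40  40  79 133 174 185 163 131 124 127 130 130 134 131]
309 [ 30  37  39  45  74 125 171 186 165 134 122 126 129 135 131 130]
311 [ 38  38  35  37  66 115 159 184 171 135 118 1
[... 1477 characters left out ...]
223 222 220 222 221]
score 305 [219 224 222 221 219 207 186 191 215 223 221 222 221 222]
score 308 [236 231 225 221 223 214 196 193 214 222 222 221 223 221]
score 311 [240 234 224 218 221 213 191 190 213 220 223 223 220 224]
score 314 [240 237 226 221 220 214 196 185 200 217 223 222 221 220]
score 317 [217 229 227 222 221 217 204 186 196 216 220 221 221 220]
score 320 [220 237 233 225 222 218 213 187 190 212 220 223 221 223]
score 323 [223 234 232 225 225 221 215 195 198 214 222 221 222 222]
score 326 [245 245 235 227 222 222 213 195 189 211 220 221 222 223]
score 329 [167 204 219 225 223 222 216 199 185 204 217 220 220 221]
score 332 [120 137 167 199 208 210 204 184 166 176 197 207 206 199]
```

```bash
python3 - <<'E'
from plan import *
c=cams.read_camera("top");s=cams.read_camera("side")
print("edge top",onz(c,[(213.65,256),(212.95,263),(212.25,270)],.049))
print("score top",onz(c,[(224,253),(223.25,264),(222.5,275)],.055))
print("edge side",onz(s,[(305,293.95),(316,294.6),(325,295.3)],.049))
print("score side",onz(s,[(305,282.35),(317,283.2),(329,283.95)],.055))
w=cams.read_camera("wrist");f=cv2.imread("pics/w9.png");g=cv2.cvtColor(f,cv2.COLOR_BGR2GRAY)
print(g[76:90,270],g[222:232,270],g[222:232,225],g[222:232,312]); print(g[90,220:234],g[90,304:318]);print(g[220,210:224],g[220,314:328])
st()
E
```

```text
edge top [[ 0.476 -0.142  0.049]
 [ 0.461 -0.141  0.049]
 [ 0.447 -0.139  0.049]]
score top [[ 0.481 -0.164  0.055]
 [ 0.459 -0.162  0.055]
 [ 0.437 -0.161  0.055]]
edge side [[ 0.48  -0.141  0.049]
 [ 0.462 -0.14   0.049]
 [ 0.447 -0.139  0.049]]
score side [[ 0.481 -0.164  0.055]
 [ 0.46  -0.163  0.055]
 [ 0.44  -0.161  0.055]]
[ 95  90  85  77 152 248 240 240 240 240 241 240 241 240] [242 241 233 103  59 133 242 242 242 242] [242 242 236 150  59 135 242 242 242 242] [241 241 231 101  58 132 241 241 241 241]
[ 67  61  62  65  68  68  66 175 235 240 240 241 240 240] [240 240 240 240 239 240 140  73  66  66  70  75  78  75]
[106 105 109 116 124 127 123 204 239 199 238 242 242 242] [240 241 240 240 240 234 140  82  78  78  79  80  80  81]
t 14.82 grip [ 0.458 -0.19   0.055] z [ 0.051  0.645 -0.763] x [ 0.997 -0.073  0.004] F [-0.103 -0.514  5.357] M [-0.168  0.131  0.027] gap 0.0554 q [ 0.25   0.554  0.571  1.822 -0.783  1.478  1.093]
```

```bash
python3 - <<'E'
from plan import *
np.set_printoptions(precision=5,suppress=True)
c=cams.read_camera("top");s=cams.read_camera("side")
u=np.array([.0755,.9971,0])
for cam,e,q in((c,[(213.65,256),(212.95,263),(212.25,270)],[(224,253),(223.25,264),(222.5,275)]),(s,[(305,293.95),(316,294.6),(325,295.3)],[(305,282.35),(317,283.2),(329,283.95)])):
    E=onz(cam,e,.049);Q=onz(cam,q,.055); print(E@u,Q@u,(E@u).mean()-(Q@u).mean())
E
```

```text
[-0.10576 -0.10535 -0.10494] [-0.12738 -0.12738 -0.12737] 0.022031043175008994
[-0.10475 -0.10502 -0.10482] [-0.12763 -0.12749 -0.12761] 0.0227108690623173
```

>>> {"name": "arm_command", "arguments": {
  "moves": [
    [[0,-0.3,0.26],[0,0,0],5.2],
    [[0,-0.65,0.56],[0,0,0],5.2],
    [[0,-1,0.86],[0,0,0],5.2],
    [[0,-1.3,1.11],[0,0,0],5.2],
    [[0,-1.55,1.32],[0,0,0],5.2],
    [[0,-1.7,1.45],[0,0,0],5.2],
    [[0,-1.7,1.45],[0,0,0],5.2]
  ]
}}

```text
clock: 15.8
position: [0.4606, -0.156, 0.0406]
ee_rot: [0.938, -0.034, 0.015, -0.344]
force: [-0.5, -2.9, 5.3]
finger_gap: 0.0554
```

```bash
python3 - <<'E'
from plan import *
st()
s=cams.read_camera("side");t=cams.read_camera("top");w=cams.read_camera("wrist")
cv2.imwrite("pics/w10.png",w["frame"]);cv2.imwrite("pics/s10.png",s["frame"]);cv2.imwrite("pics/t10.png",t["frame"])
g=cv2.cvtColor(t["frame"],cv2.COLOR_BGR2GRAY).astype(int)
for r in range(252,278,3): print("score",r,g[r,208:220])
g=cv2.cvtColor(s["frame"],cv2.COLOR_BGR2GRAY).astype(int)
for k in range(302,334,3): print("score",k,g[284:300,k])
g=cv2.cvtColor(w["frame"],cv2.COLOR_BGR2GRAY)
print(g[76:90,270],g[222:232,270]); print(g[90,220:234],g[90,304:318]);print(g[220,210:224],g[220,314:328])
st()
E
```

```text
t 15.8 grip [ 0.46  -0.168  0.055] z [ 0.051  0.644 -0.763] x [ 0.997 -0.074  0.005] F [-0.482 -2.898  5.302] M [-0.636  0.282  0.037] gap 0.0554 q [ 0.219  0.527  0.565  1.857 -0.789  1.452  1.072]
score 252 [183 182 183 182 174 157 164 178 182 182 182 182]
score 255 [182 182 183 183 173 159 168 180 182 182 182 183]
score 258 [182 182 182 183 172 156 166 180 182 182 181 183]
score 261 [182 182 182 178 164 154 168 180 182 182 182 185]
score 264 [182 182 183 176 161 160 174 181 182 182 182 186]
score 267 [183 183 183 174 157 163 178 183 183 183 183 188]
score 270 [182 183 183 175 160 169 181 183 183 183 184 190]
score 273 [183 183 183 172 158 169 181 183 183 183 184 188]
score 276 [177 177 173 160 153 167 180 185 184 182 181 178]
score 302 [223 222 220 219 221 210 189 194 215 220 222 222 222 222 223 223]
score 305 [225 225 221 222 220 215 198 196 215 221 220 223 221 223 223 221]
score 308 [235 232 224 220 223 215 190 189 209 220 220 220 220 221 222 218]
score 311 [240 235 225 219 221 215 196 186 203 217 222 221 223 220 222 221]
score 314 [240 238 229 220 220 219 204 180 197 214 222 22
[... 306 characters left out ...]
220 219 222 220]
score 329 [154 183 210 221 224 221 219 205 182 190 213 222 220 220 221 222]
score 332 [112 128 165 191 196 194 192 185 168 170 192 207 215 216 214 216]
[ 73  76  71  62 144 246 240 241 240 240 240 240 240 240] [241 242 233 103  58 133 241 242 242 242]
[ 76  76  77  76  72  67  66 173 235 240 240 241 240 240] [240 240 240 240 240 239 134  71  74  82  85  80  75  69]
[125 120 116 116 119 120 124 208 239 242 242 242 242 242] [240 240 240 241 240 234 139  79  78  77  78  78  78  74]
t 15.95 grip [ 0.46  -0.168  0.055] z [ 0.051  0.644 -0.763] x [ 0.997 -0.074  0.005] F [-0.316 -3.042  5.371] M [-0.585  0.273  0.089] gap 0.0551 q [ 0.219  0.528  0.565  1.857 -0.789  1.452  1.072]
```

View pics/w10.png

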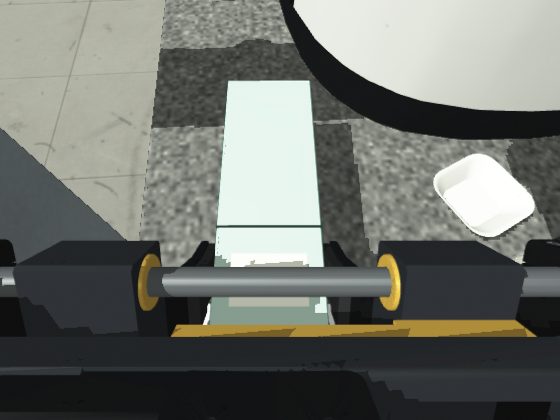

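View pics/s10.png

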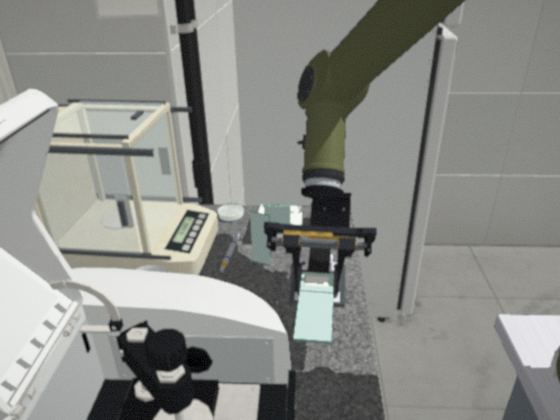

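View pics/t10.png

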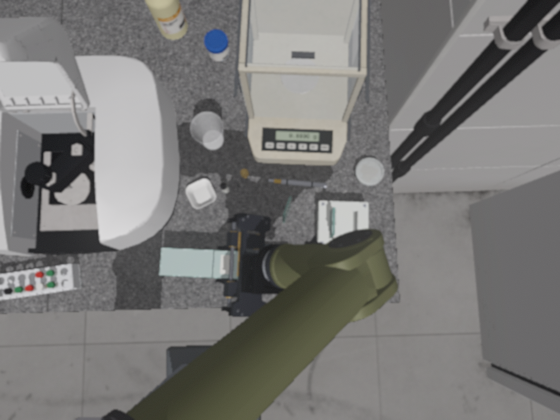

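```bash
python3 - <<'E'
from plan import *
np.set_printoptions(precision=5,suppress=True)
c=cams.read_camera("top");s=cams.read_camera("side")
u=np.array([.0755,.9971,0])
for cam,e,q in((c,[(213.65,256),(212.95,263),(212.25,270)],[(213.3,253),(212.55,264),(212.0,275)]),(s,[(305,293.95),(316,294.6),(325,295.3)],[(305,290.55),(317,291.5),(329,292.25)])):
    E=onz(cam,e,.049);Q=onz(cam,q,.055); print(E@u,Q@u,(E@u).mean()-(Q@u).mean(),Q[1])
cv2.imwrite("pics/t11.png",cv2.resize(c["frame"][240:285,150:225],None,fx=10,fy=10,interpolation=cv2.INTER_CUBIC))
cv2.imwrite("pics/s11.png",cv2.resize(s["frame"][270:350,285:345],None,fx=7,fy=7,interpolation=cv2.INTER_CUBIC))
E
```

```text
[-0.10576 -0.10535 -0.10494] [-0.10558 -0.10565 -0.10613] 0.000438729073230934 [ 0.4592  -0.14073  0.055  ]
[-0.10475 -0.10502 -0.10482] [-0.10629 -0.10595 -0.10612] 0.0012554461476738527 [ 0.46057 -0.14113  0.055  ]
```

View pics/t11.png

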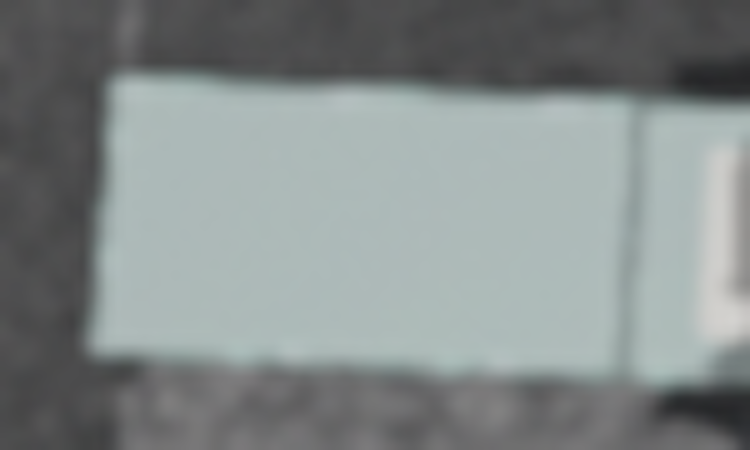

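View pics/s11.png

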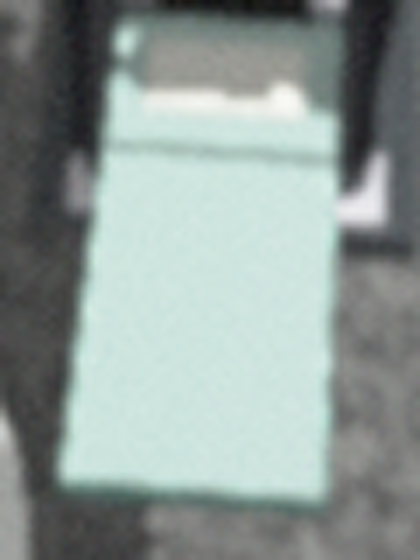

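```bash
python3 - <<'E'
from plan import *
np.set_printoptions(precision=4,suppress=True)
c=cams.read_camera("top");s=cams.read_camera("side")
T=(np.array([(107,75),(90,353),(638,97),(627,377)])+.5)/10-.5+[150,240]
S=(np.array([(62,484),(326,496),(107,145),(341,158)])+.5)/7-.5+[285,270]
for a,b in zip(T,S): print(tri(c,a,s,b))
st()
E
```

```text
(array([ 0.4968, -0.034 ,  0.0553]), np.float64(0.0007695879849378944))
(array([ 0.4413, -0.0316,  0.056 ]), np.float64(0.0020128694811264716))
(array([ 0.489 , -0.1426,  0.0557]), np.float64(1.2213482500374316e-06))
(array([ 0.4331, -0.1401,  0.0551]), np.float64(0.0011195141850568746))
t 16.15 grip [ 0.4596 -0.1681  0.0548] z [ 0.0513  0.6442 -0.7631] x [ 0.9973 -0.0739  0.0047] F [-0.3436 -3.6529  5.0414] M [-0.6075  0.2465  0.1154] gap 0.0553 q [ 0.219   0.5276  0.5648  1.8571 -0.7891  1.4517  1.0721]
```

>>> {"name": "arm_command", "arguments": {
  "moves": [
    [[0,-0.08,0.07],[0,0,0],5.2],
    [[0,-0.08,0.07],[0,0,0],5.2],
    [[0,-0.05,0.11],[0,0,0],5.2],
    [[0,-0.03,0.13],[0,0,0],5.2],
    [[0,-0.03,0.13],[0,0,0],5.2]
  ]
}}

```text
clock: 16.77
position: [0.4606, -0.156, 0.0405]
ee_rot: [0.938, -0.034, 0.015, -0.344]
force: [-2.2, -3.6, 9.5]
finger_gap: 0.0555
```

```bash
python3 - <<'E'
from plan import *
np.set_printoptions(precision=4,suppress=True)
st()
s=cams.read_camera("side");t=cams.read_camera("top");w=cams.read_camera("wrist")
g=cv2.cvtColor(t["frame"],cv2.COLOR_BGR2GRAY).astype(int)
for r in (253,264,275): print("score",r,g[r-1:r+2,208:220].mean(0).round())
g=cv2.cvtColor(s["frame"],cv2.COLOR_BGR2GRAY).astype(int)
for k in (305,317,329): print("score",k,g[284:300,k-1:k+2].mean(1).round())
g=cv2.cvtColor(w["frame"],cv2.COLOR_BGR2GRAY)
print(g[76:90,270],g[222:232,270])
cv2.imwrite("pics/t12.png",cv2.resize(t["frame"][240:285,150:225],None,fx=10,fy=10,interpolation=cv2.INTER_CUBIC))
cv2.imwrite("pics/s12.png",cv2.resize(s["frame"][270:350,285:345],None,fx=7,fy=7,interpolation=cv2.INTER_CUBIC))
st()
E
```

```text
t 16.77 grip [ 0.4596 -0.168   0.0548] z [ 0.0522  0.6438 -0.7634] x [ 0.9972 -0.0747  0.0052] F [-2.2362 -3.5629  9.5133] M [-0.2375  0.5439  0.2752] gap 0.0555 q [ 0.2185  0.527   0.5652  1.8579 -0.7895  1.4507  1.0721]
score 253 [182. 182. 182. 182. 173. 157. 166. 179. 183. 182. 182. 182.]
score 264 [182. 182. 183. 175. 158. 158. 174. 181. 182. 182. 182. 186.]
score 275 [181. 182. 178. 165. 155. 169. 181. 184. 184. 183. 183. 182.]
score 305 [226. 226. 221. 221. 220. 213. 195. 194. 214. 221. 221. 222. 220. 221.
 221. 221.]
score 317 [227. 233. 227. 222. 221. 221. 211. 191. 193. 213. 220. 221. 222. 222.
 222. 220.]
score 329 [160. 185. 209. 219. 222. 222. 220. 210. 189. 195. 214. 222. 222. 222.
 221. 222.]
[ 75  78  71  61 146 246 240 240 240 240 240 240 241 240] [241 241 233 103  58 133 242 242 242 242]
t 16.93 grip [ 0.4596 -0.168   0.0548] z [ 0.0522  0.6438 -0.7634] x [ 0.9972 -0.0747  0.0052] F [-1.9194 -3.0776  9.1617] M [-0.2591  0.508   0.2451] gap 0.0552 q [ 0.2186  0.527   0.5652  1.858  -0.7895  1.4508  1.0721]
```

View pics/s12.png

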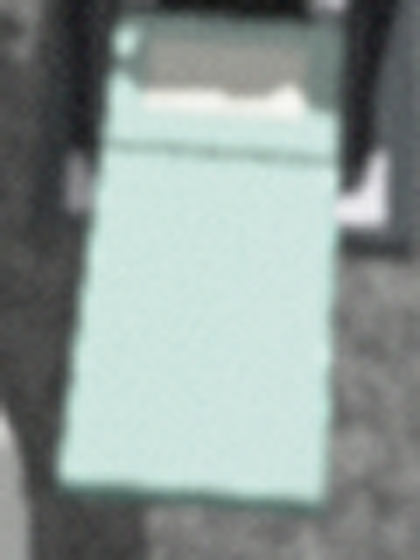

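View pics/t12.png

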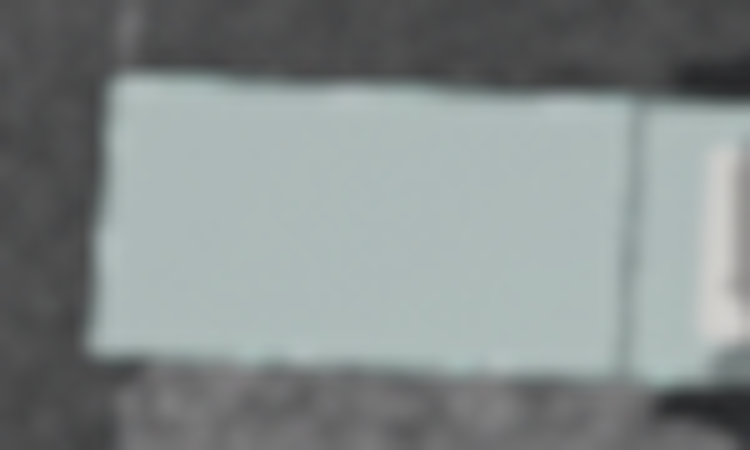

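>>> {"name": "arm_command", "arguments": {
  "moves": [
    [[0,-0.07,0.09],[0,0,0],5.2],
    [[0,-0.11,0.15],[0,0,0],5.2],
    [[0,-0.11,0.15],[0,0,0],5.2],
    [[0,-0.11,0.15],[0,0,0],5.2]
  ]
}}

```text
clock: 17.42
position: [0.4607, -0.1557, 0.0406]
ee_rot: [0.939, -0.035, 0.016, -0.343]
force: [-1.2, -4.5, 8.4]
finger_gap: 0.0552
```

```bash
cat > chk.py <<'E'
from plan import *
np.set_printoptions(precision=4,suppress=True)
st()
s=cams.read_camera("side");t=cams.read_camera("top");w=cams.read_camera("wrist")
u=np.array([.0755,.9971,0])
def mn(v):
    d=np.clip(np.median(v)-np.array(v)-4,0,None); return (d*np.arange(len(v))).sum()/d.sum()
g=cv2.cvtColor(t["frame"],cv2.COLOR_BGR2GRAY).astype(float)
q=[(208+mn(g[r-1:r+2,208:218].mean(0)),r) for r in(254,259,264,269,273)]
print(q); Q=onz(t,q,.055); print(-.10535-Q@u)
g=cv2.cvtColor(s["frame"],cv2.COLOR_BGR2GRAY).astype(float)
q=[(k,287+mn(g[287:298,k-1:k+2].mean(1))) for k in(306,312,317,323,328)]
print(q); Q=onz(s,q,.055); print(-.10486-Q@u)
g=cv2.cvtColor(w["frame"],cv2.COLOR_BGR2GRAY);print(g[76:86,270],g[222:232,270])
st()
E
python3 chk.py
```

```text
t 17.43 grip [ 0.4597 -0.1677  0.0548] z [ 0.0534  0.6425 -0.7644] x [ 0.9971 -0.0759  0.0058] F [-1.1554 -4.4695  8.4207] M [-0.5059  0.446   0.2313] gap 0.0552 q [ 0.2172  0.525   0.5656  1.8598 -0.7895  1.4483  1.0708]
[(np.float64(213.14354066985646), 254), (np.float64(212.8403361344538), 259), (np.float64(212.25833333333333), 264), (np.float64(212.15062761506277), 269), (np.float64(211.90283400809716), 273)]
[ 0.0001  0.0002 -0.0003  0.0002  0.0003]
[(306, np.float64(290.6453201970443)), (312, np.float64(291.1421052631579)), (317, np.float64(291.54117647058825)), (323, np.float64(291.9811320754717)), (328, np.float64(292.4875))]
[0.0014 0.0011 0.001  0.0009 0.0005]
[ 76  78  71  64 138 240 240 240 240 240] [242 242 233 103  57 134 242 242 242 242]
t 17.57 grip [ 0.4597 -0.1677  0.0548] z [ 0.0534  0.6425 -0.7644] x [ 0.9971 -0.076   0.0058] F [-1.2466 -4.9259  7.5353] M [-0.4986  0.4164  0.1953] gap 0.0552 q [ 0.2172  0.525   0.5656  1.8598 -0.7895  1.4483  1.0708]
```

```bash
python3 - <<'E'
from plan import *
a=cv2.imread("pics/top0.png");t=cams.read_camera("top")["frame"]
cv2.imwrite("pics/t13.png",np.vstack([cv2.resize(x[150:250,190:400],None,fx=3,fy=3,interpolation=cv2.INTER_CUBIC) for x in(a,t)]))
E
```

```text
(no output)
```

View pics/t13.png

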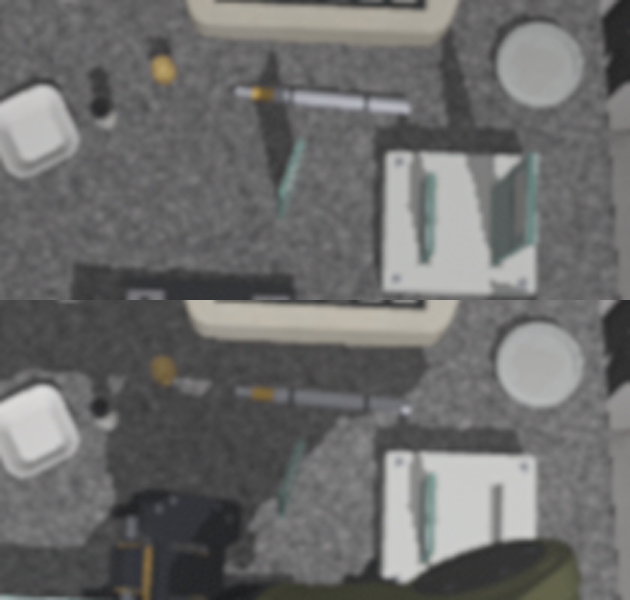

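Everything else is where it started: offcut, weight, vial and both look-alike strips. The glass is level and pressed down with about 8 N, and the score lies within about 1 mm of the edge. Handing in.

```bash
python3 -c "
from plan import *
from cell import sign_off
st();sign_off();st()"
```

```text
t 17.62 grip [ 0.46  -0.168  0.055] z [ 0.053  0.643 -0.764] x [ 0.997 -0.076  0.006] F [-0.607 -5.171  8.013] M [-0.494  0.428  0.259] gap 0.055 q [ 0.217  0.525  0.566  1.86  -0.789  1.448  1.071]
the job is handed in; nothing more can be done
the job is handed in; nothing more can be done
```

The job is handed in at 17.6 s. I gripped the labelled strip by its short part, lifted it out of the rack and turned it 90° so the scored face is up. I laid it along the rail with light contact, then slid it about 107 mm outward. The arm is still gripping the short part at 35 N and pressing down with about 8 N.

**Last checks:**
- **Score over the edge:** the breaking edge was hidden under the glass at the end, so I compared the final score line with the edge as seen at the start. The top camera puts the score about 0.1 mm short of the edge and the side camera about 1.0 mm short. They disagree by about 0.9 mm, and the top view is the finer of the two.
- **Level:** just before the last small move (under 1 mm), the corners at the free end and at the score all measured 55–56 mm high in two views.
- **Square on the rail:** the glass lies within about 0.5° of the rail's line, going by the cameras and the tool yaw. The wrist view shows no slip in the grip.
- **Other things:** the offcut, weight, vial and look-alike strips look unmoved in the top view.

**Less certain points:**
- **First laying:** the strip is as long as the rail, and the estimates at that stage put its free end flush to about 1.5 mm past the breaking edge.
- **Last nudge:** my first small correction did not move the glass because friction held it. The second moved it about 0.3 mm.

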